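# Set the sliding link jig and pin a stack of links in it

### The job

First let the sliding end of the blue link jig out to its next hole: press in the red button, slide the yellow sleeve away from the fixed end and let the button pop out again in that hole. Then lay every aluminium link flat in the jig, one on top of another between the steel dowels, bridging both ends, and only then push one of the two orange-knobbed pins all the way down through the stack at each end. Do not knock over the two small bottles beside the jig.

Things in the scene. Friction and masses are not known exactly. Their poses are not given: they have to be found in the camera images.
- jig: fixed blue jig; an aluminium rail (20 wide, top at z 28) runs along its y. Origin: on the bench under the middle of the links' place; z up. Fixed pad centred at y = -60; sliding pad (on the sleeve) at y = 30 + joint sleeve, must come to +60. Each pad: 54 (x) x 56 (y), top at z 48, a vertical round 13.5 hole (socket) in its middle. Links fit only once it is set
- nest (a point): point of the jig, 48 above the bench, midway between the sockets once set; jig axes. The first link's underside centre belongs here, each next 7 higher. Steel dowels, 8 in diameter, round tops at z 74, fence the links with 2 mm play: by each socket four at x = +-23 (12 either way along y), one 23.5 beyond it at the links' end
- fixed_socket (a point): centre of the mouth of the socket in the fixed pad (48 above the bench); the socket is 20 deep, so a pin that is fully home has its tip 20 below this point
- sliding_socket (a point): centre of the mouth of the socket in the sliding pad (48 above the bench), moves with the sleeve; a pin that is fully home has its tip 20 below this point
- sleeve (a joint): place of sliding pad and yellow sleeve along jig +y, in m: about 0 at start (first hole), 0.03 next hole, 0.06 last; ends at 0.066. Locked (1.3 mm play) while the button stands out in a hole, else slides with about 2 N friction and stays put. The sleeve is 36 wide (x), 26 to 100 beyond the sliding socket along y, 8 to 48 above the bench; pinch it across x from above
- button (a joint): how far the button is in, in m: 0 standing out (in a hole), 0.007 fully in; from about 0.005 the sleeve is free. Spring: 2.4 N rising to 5.2 N. Let go between holes it stays about 0.0045 in, riding on the rail, and pops out by itself over a hole
- button_face (a point): centre of the red button's outer face, 20 in diameter, on the sleeve's +x side (away from the robot), 85 beyond the sliding socket along y, 31 above the bench; stands 7 out, pressed towards jig -x. Squeezing the sleeve across x here presses it flush (36 wide; 43 with the button out)
- plain_grip (a point): middle of the plain part of the yellow sleeve, 48 beyond the sliding socket along y, 31 above the bench, where it can be pinched across x (36 wide) without touching the button
- link1: loose aluminium link, a flat bar 154 long (its y) x 34 wide (its x) x 7 thick, 110 g, with a round 18 hole 60 to each side of its middle along y; origin: centre of its underside. Starts flat on the bench, long way roughly pointing away from the robot. All alike, any way round will do; the number present varies (absent: None)
- link2: loose aluminium link, a flat bar 154 long (its y) x 34 wide (its x) x 7 thick, 110 g, with a round 18 hole 60 to each side of its middle along y; origin: centre of its underside. Starts flat on the bench, long way roughly pointing away from the robot. All alike, any way round will do; the number present varies (absent: None)
- link3: loose aluminium link, a flat bar 154 long (its y) x 34 wide (its x) x 7 thick, 110 g, with a round 18 hole 60 to each side of its middle along y; origin: centre of its underside. Starts flat on the bench, long way roughly pointing away from the robot. All alike, any way round will do; the number present varies (absent: None)
- link4: loose aluminium link, a flat bar 154 long (its y) x 34 wide (its x) x 7 thick, 110 g, with a round 18 hole 60 to each side of its middle along y; origin: centre of its underside. Starts flat on the bench, long way roughly pointing away from the robot. All alike, any way round will do; the number present varies (absent: None)
- pin1: loose pin standing in a hole of the black rack: steel shank 12 in diameter, 52 long, its lowest 6 tapering to a nose 6 across; above it an orange knob 24 in diameter, 28 tall (80 in all, 90 g); origin: centre of its lower tip, z up along the pin. The two pins are alike
- pin2: loose pin standing in a hole of the black rack: steel shank 12 in diameter, 52 long, its lowest 6 tapering to a nose 6 across; above it an orange knob 24 in diameter, 28 tall (80 in all, 90 g); origin: centre of its lower tip, z up along the pin. The two pins are alike
- rack: black pin rack, fixed block 50 (x) x 120 (y) x 44 tall with two 15 holes 35 to each side of its middle along y, floors 10 above the bench; origin: centre of its underside. Left or right of the jig
- tray: blue open tray of bolts, fixed, 70 x 120 x 35 tall, on the other side; origin: centre of its underside; not needed
- lube1: small green bottle with red cap, bystander right of the jig, 44 in diameter, 110 tall, standing; origin: centre of its underside
- lube2: small yellow bottle with black cap, bystander left of the jig, 44 in diameter, 110 tall, standing; origin: centre of its underside
There are look-alikes about, which are no part of the job. Leave any pink look-alike of the link2 alone.

How it is judged:
By the outcome, as a careful person would: the job done as asked, in the order asked, and still so for the second after the job is handed in, with the robot touching nothing.
Of link1, link2, link3, link4 only 3 to 4 are there at a start; the rules pass over those that are not, and their reading is None.
At some moment in a run one of link1, link2, link3, link4 may be knocked a few centimetres aside while the robot is not near it.
It also fails if it takes over 208 s, if anything falls off the work surface, if the arm or the gripper's body presses on something with over 40 N, if the wrist force passes 120 N, or if a joint passes its speed limit or range.

### The arm

A 7-joint arm with a two-finger parallel gripper is mounted at the origin on the work surface. World frame = base frame: x ahead of the robot, y to its left, z up, the work surface at z = 0. Lengths are in m, angles in rad, forces in N, time in s.
With the tool pointing down it reaches from about 0.4 to 0.85 m from the base axis. Payload 10.4 kg.
Tool frame: the origin (TCP) lies at the very end of the fingers, on their centre line; the grasp point (between the pads) lies 19 mm behind it (r.pinch_z is the distance from the TCP to the grasp point, in m); z points along the fingers, y is the line along which they close (so a half turn about z gives the same grasp; the last joint's range is limited). The gripper opens to 87 mm and grips with 3 to 60 N. Pads are 19 mm wide; open, the fingers measure 117 mm over their backs; the gripper's body (75 mm by 190 mm) begins 51 mm behind the grasp point.
Start: joints at [1.318, 0.332, -0.065, 1.46, 0.022, 1.35, -0.088], TCP at [0.142, -0.609, 0.223] pointing down, gripper open.
Joint ranges: [-2.6, 2.6], [-0.5, 2.12], [-1.47, 1.34], [0.16, 2.42], [-1.27, 4.41], [0.06, 2.06], [-2.6, 2.6]. Speed limits (rad/s): [2.22, 2.22, 2.79, 2.79, 3.14, 3.14, 3.14].

### API

Orientations are given as a unit quaternion [x, y, z, w].
In Python, from bench import sensors, vision, r gives the robot as it stands.
- The arm moves only by the shell command python3 -m crank 'ROWS' [OPENING] [FORCE]. ROWS is JSON, a list of rows, each a list of 2 entries, a list of its own where there are three numbers: the shift along the tool's x, y, z normalised to -1 to 1, where 1 is 3 cm, then the turn about the tool's z normalised to -1 to 1, where 1 is 8 degrees. A call has 1 to 12 rows; each row shifts and turns the commanded pose from where the row before left it, along the tool's axes as they then stand; what a row does not reach is not made up. A row lasts 1/8 s, in which the tool goes at most 62.5 mm and 10.7 degrees, less where a joint would pass 70% of its speed; a pose out of reach is approached as far as the arm can. A call with a number of a shift or a turn outside -1 to 1 is refused whole. A call with a gripper value outside its range is refused whole. OPENING is the opening, from 0 (shut) to 1 (fully open), set as the call begins (- or left out, the last holds). The fingers move at their own pace and stop on an object; FORCE is the grip in N (left out, the last holds). Time passes only in rows, so rows that do not move let the fingers close. It gives the time, the measured TCP pose, the force, the opening and the grip force at its end, in the units of the state.
- sensors.read_state(): the state, without advancing time (a new reading comes with each control period).
- vision.camera(name): name is "scene" or "top" or "wrist"; returns the picture (384x512x3 uint8, red, green, blue); there is no depth.
- vision.camera_model(name): a dict with "vertical_fov" (degrees; the focal length in pixels is half the picture's height over the tangent of half this angle, whatever the lens; pixels are square), "cx", "cy" (the principal point, pixels), "camera_from_world" (4x4, takes a point from world to camera coordinates); the wrist camera has in their place "hand_eye" (4x4, takes a point from camera to tool coordinates, whose origin is the TCP and whose axes are the flange's). Camera axes: x right, y down, z forward; pixel columns grow to the right and rows downward; lengths in m; the calibration is good to about 2 mm. A picture is of the moment at which its call begins: read the wrist's pose just before it. camera_model takes no time and is no camera call.
- r.close_job(): hands the job in; it is judged then, once.
The state is a dict: "time": time; "joint_positions": joint angles; "joint_vel": joint speeds; "joint_torque": joint torques, N m; "ee_pos": TCP position; "eef_rot": TCP orientation; "ft_force": force on the tool from outside, world axes, zero at the start; "torque": the same for the moment, N m; "width": finger opening in m; "grip_force": force on a finger pad.
Only numpy, scipy, OpenCV 4.12 (cv2) and the standard library are available. Lean on these libraries where they do the work, as an engineer would, in place of code of your own. Each camera call takes 0.05 s, during which the arm holds its last target. There are 200 camera calls.

## Working session

There is one attempt and no reset: what is moved stays moved. The work goes in short steps, Python scripts to look and compute and a shell command to move; the robot and the scene stay as the last step left them, time stands still between calls to the robot, and variables do not carry over. Pictures are saved under pics/ and viewed, at most 17 in all, crops included, and the job is handed in when it is done.

```bash
ls; mkdir -p pics
python3 - <<'E'
from bench import sensors, vision, r
import cv2,numpy as np
s=sensors.read_state(); print(s['time'],s['ee_pos'],s['eef_rot'],s['width'],r.pinch_z)
for n in ['top','scene']:
    im=vision.camera(n); cv2.imwrite(f'pics/{n}0.png',im[:,:,::-1]); m=vision.camera_model(n); print(n,m)
print(vision.camera_model('wrist'))
E
```

```text
pics
0.0 [ 0.14228042 -0.60821051  0.22176697] [ 9.93405529e-01  1.14651565e-01 -9.80706704e-05 -6.81249334e-04] 0.08690686213314162 0.0187
top {'vertical_fov': 46.93140256921227, 'cx': 252.3573391663883, 'cy': 198.56190434557988, 'camera_from_world': array([[-0.00697832, -0.99984834,  0.01595605, -0.05204944],
       [-0.99841468,  0.00607532, -0.05595722,  0.54099991],
       [ 0.05585179, -0.01632124, -0.99830566,  1.42309713],
       [ 0.        ,  0.        ,  0.        ,  1.        ]])}
scene {'vertical_fov': 46.79812316137422, 'cx': 254.06839907683818, 'cy': 191.69318973691128, 'camera_from_world': array([[ 0.14162805,  0.98989746, -0.00667157, -0.02409659],
       [ 0.54085789, -0.08302354, -0.83700647, -0.24336237],
       [-0.82910448,  0.11493522, -0.54715231,  1.69832703],
       [ 0.        ,  0.        ,  0.        ,  1.        ]])}
{'vertical_fov': 66.49249607286266, 'cx': 251.9810931987192, 'cy': 187.79923332280998, 'hand_eye': array([[ 1.66855173e-04, -9.66383758e-01, -2.57103879e-01,
         6.94806137e-02],
       [ 9.99999721e-01,  3.48506440e-04, -6.60961777e-04,
         1.16455997e-03],
       [ 7.28345084e-04, -2.57103697e-01,  9.66383546e-01,
        -1.61636783e-01],
       [ 0.00000000e+00,  0.00000000e+00,  0.00000000e+00,
         1.00000000e+00]])}
```

```bash
python3 -c "
import cv2
for n in ['top','scene']: cv2.imwrite(f'pics/{n}0b.png',cv2.resize(cv2.imread(f'pics/{n}0.png'),(800,600),interpolation=cv2.INTER_CUBIC))"
```

```text
(no output)
```

View pics/top0b.png

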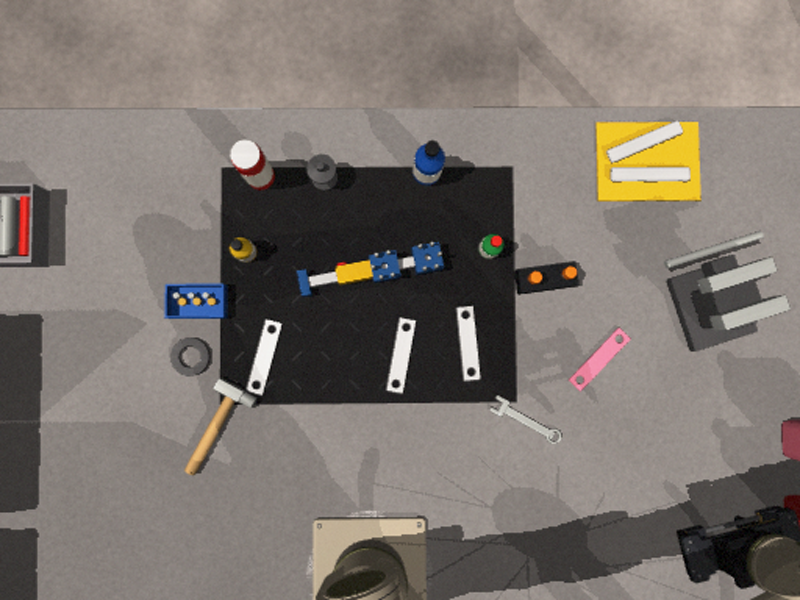

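View pics/scene0b.png

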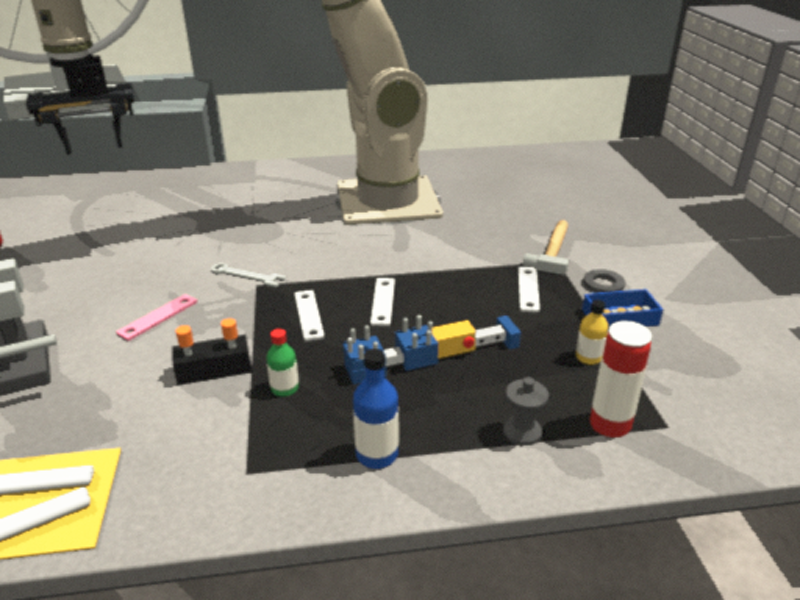

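Three white links at (264,357), (401,355) and (468,343) lie on the mat. The pink bar at (600,358) and the white bars in the yellow tray are look-alikes. The jig runs from (304,282) to (428,257). The rack with two orange knobs is at (536,277) and (570,272), and the bottles are at (242,249) and (492,246).

```bash
cat > h.py <<'E'
from bench import sensors, vision, r
import cv2, numpy as np
from scipy.spatial.transform import Rotation as R
def grab(n,tag):
    s=sensors.read_state(); im=vision.camera(n); m=vision.camera_model(n)
    cv2.imwrite(f'pics/{tag}.png',im[:,:,::-1])
    if n=='wrist':
        T=np.eye(4); T[:3,:3]=R.from_quat(s['eef_rot']).as_matrix(); T[:3,3]=s['ee_pos']; W=T@m['hand_eye']
    else: W=np.linalg.inv(m['camera_from_world'])
    f=192/np.tan(np.radians(m['vertical_fov']/2))
    return im,dict(W=W,f=f,cx=m['cx'],cy=m['cy'])
def ray(c,p,z):
    d=c['W'][:3,:3]@np.array([(p[0]-c['cx'])/c['f'],(p[1]-c['cy'])/c['f'],1]); o=c['W'][:3,3]
    return (o+d*(z-o[2])/d[2])
def proj(c,P):
    q=np.linalg.inv(c['W'])@np.append(P,1); return c['f']*q[:2]/q[2]+[c['cx'],c['cy']]
def hsv(im): return cv2.cvtColor(im,cv2.COLOR_RGB2HSV)
COL=dict(white=((0,0,150),(180,60,255)),blue=((105,120,40),(125,255,255)),yellow=((20,150,100),(32,255,255)),red=((0,180,80),(5,255,255)),orange=((6,180,120),(18,255,255)),green=((45,120,40),(80,255,255)))
def blobs(im,col,amin):
    m=cv2.inRange(hsv(im),*[np.array(x) for x in COL[col]])
    cs,_=cv2.findContours(m,cv2.RETR_EXTERNAL,cv2.CHAIN_APPROX_NONE)
    return [c for c in cs if cv2.contourArea(c)>=amin]
def rect(c,ct,z):  # metric min-area rect of contour cast on plane z
    P=np.array([ray(c,p[0],z)[:2] for p in ct]); (x,y),(w,h),a=cv2.minAreaRect((P*1000).astype(np.float32))
    if w>h: w,h,a=h,w,a-90
    yaw=(a+90)%180   # direction of long side
    return np.round([x,y,w,h,yaw],1)
def tool():
    s=sensors.read_state(); M=R.from_quat(s['eef_rot']).as_matrix()
    return s,M,np.degrees(np.arctan2(M[1,0],M[0,0]))
def go(target,yaw):  # rows units: total shift in the tool axes (present yaw), and turn
    s,M,y=tool(); d=M.T@(np.array(target)-s['ee_pos'])/0.03
    t=-((yaw-y+180)%360-180)/8
    print('shift units',np.round(d,2),'turn units',round(t,2),'now',np.round(s['ee_pos'],4),round(y,1),'t',round(s['time'],1))
E
python3 - <<'E'
from h import *
im,c=grab('top','top1')
for col,z,a in [('white',.007,150),('blue',.048,40),('yellow',.048,40),('orange',.072,10),('green',.06,10),('red',.03,2)]:
    for b in blobs(im,col,a):
        m=b.mean(0)[0]; w=ray(c,m,z)
        if 0.2<w[0]<0.95 and abs(w[1])<.6: print(col,m.round(),rect(c,b,z))
E
```

```text
white [169. 228.] [446.9 217.   34.1 153.8 164.7]
white [256. 227.] [448.3 -68.2  33.8 153.4 169.2]
white [299. 219.] [ 472.6 -209.1   33.9  152.7    5. ]
white [413.  90.] [ 901.  -594.3   30.3  173.4  114. ]
white [ 79. 163.] [640.7 535.6 457.1 672.4 177.2]
white [274.  77.] [ 933.1 -113.3   76.2  160.3   88.2]
white [385. 186.] [ 648.2 -371.8 1084.8 1166.7  177.7]
blue [125. 192.] [561.5 346.7  70.  123.1  90.4]
blue [194. 181.] [596.4 130.5  22.1  56.5  12. ]
blue [246. 170.] [630.9 -35.6  57.   57.9  11. ]
blue [273. 165.] [ 647.1 -122.2   57.9   60.3  100.7]
blue [275. 102.] [ 849.  -128.2   58.9   60.1   71.2]
yellow [226. 174.] [618.6  28.9  37.1  73.  101.1]
yellow [154. 158.] [668.1 257.9  40.5  40.7 141.8]
yellow [413. 100.] [ 845.7 -581.8  164.3  214.6   89.9]
orange [342. 177.] [ 605.2 -337.    22.2   25.2   89. ]
orange [364. 174.] [ 614.4 -406.7   22.1   25.4   89.7]
green [315. 156.] [ 672.4 -256.4   38.4   41.5   89.7]
red [218. 168.] [637.7  53.3   3.2  16.1  89.7]
red [317. 154.] [ 684.2 -267.    18.4   20.9  134.6]
red [171. 118.] [802.4 206.2   4.6  18.2 127.2]
red [161. 107.] [839.8 238.5  29.4  59.4 116.9]
```

```bash
python3 -c "
from h import *
go([0.622,0.01,0.222],101)"
```

```text
shift units [ 2.026e+01 -1.642e+01  1.000e-02] turn units -10.98 now [ 0.1423 -0.6083  0.2219] 13.2 t 0.1
```

```bash
R='x'; python3 -m crank '[[[0.84,-0.68,0],0],[[0.84,-0.68,0],0],[[0.84,-0.68,0],0],[[0.84,-0.68,0],0],[[0.84,-0.68,0],0],[[0.84,-0.68,0],0],[[0.84,-0.68,0],0],[[0.84,-0.68,0],0],[[0.84,-0.68,0],0],[[0.84,-0.68,0],0],[[0.84,-0.68,0],0],[[0.84,-0.68,0],0]]'
python3 -m crank '[[[0.84,-0.68,0],0],[[0.84,-0.68,0],0],[[0.84,-0.68,0],0],[[0.84,-0.68,0],0],[[0.84,-0.68,0],0],[[0.84,-0.68,0],0],[[0.84,-0.68,0],0],[[0.84,-0.68,0],0],[[0.84,-0.68,0],0],[[0.84,-0.68,0],0],[[0.84,-0.68,0],0],[[0.84,-0.68,0],0]]'
python3 -m crank '[[[0,0,0],-1],[[0,0,0],-1],[[0,0,0],-1],[[0,0,0],-1],[[0,0,0],-1],[[0,0,0],-1],[[0,0,0],-1],[[0,0,0],-1],[[0,0,0],-1],[[0,0,0],-1],[[0,0,0],-1],[[0,0,0],0]]'
python3 - <<'E'
from h import *
im,c=grab('wrist','w1'); s,M,y=tool(); print(s['time'],s['ee_pos'],y)
cv2.imwrite('pics/w1b.png',cv2.resize(im[:,:,::-1],(800,600),interpolation=cv2.INTER_CUBIC))
for col,z,a in [('blue',.048,100),('yellow',.048,100),('red',.031,5)]:
    for b in blobs(im,col,a): print(col,b.mean(0)[0].round(),rect(c,b,z))
E
```

```text
time: 1.65
ee_pos: [0.3815, -0.3004, 0.2224]
eef_rot: [0.993, 0.115, -0.0, 0.0]
ft_force: [-0.1, -0.4, 0.7]
width: 0.0871
grip_force: 0.0
time: 3.15
ee_pos: [0.6202, 0.0066, 0.2222]
eef_rot: [0.993, 0.114, -0.0, 0.0]
ft_force: [0.2, -0.9, 0.1]
width: 0.087
grip_force: 0.0
time: 4.65
ee_pos: [0.6196, 0.0057, 0.2222]
eef_rot: [0.635, 0.772, -0.0, -0.0]
ft_force: [0.7, -0.0, -0.4]
width: 0.0864
grip_force: 0.0
4.7 [0.61966676 0.00577766 0.22229189] 100.98423483793742
blue [256. 280.] [ 652.  -132.6   34.9   40.    11.2]
blue [256. 203.] [632.2 -32.   54.8  66.8 100.2]
blue [257.  57.] [601.2 126.4  22.6  52.3  11.1]
yellow [257. 152.] [620.5  27.9  37.   71.6 100.6]
red [277. 134.] [640.   52.1   4.8  18.8 102.3]
red [454.  24.] [802.8 203.1  25.3  51.2 133.7]
```

View pics/w1b.png

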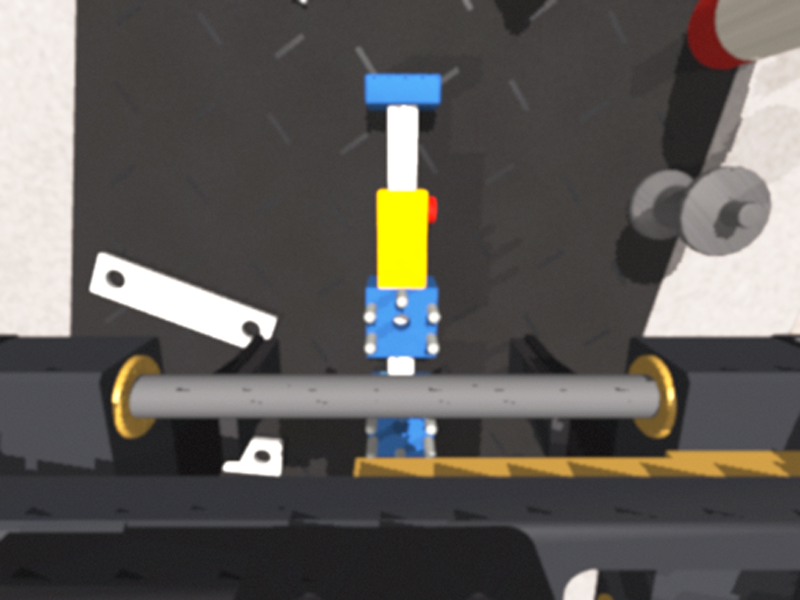

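The wrist view shows the sleeve centred at (402,238), the button at (432,210) and the sliding pad with its dowels at (402,320). This is consistent with the top view.

```bash
python3 -c "
from h import *
go([0.6164,0.0495,0.012],100.8)"
```

```text
shift units [1.45 0.17 7.01] turn units 0.02 now [0.6197 0.0058 0.2223] 101.0 t 4.7
```

```bash
python3 -m crank '[[[0.36,0.04,0.7],0],[[0.36,0.04,0.7],0],[[0.36,0.04,0.7],0],[[0.37,0.05,0.7],0],[[0,0,0.7],0],[[0,0,0.7],0],[[0,0,0.7],0],[[0,0,0.7],0],[[0,0,0.7],0],[[0,0,0.7],0]]'
python3 -m crank '[[[0,0,0],0],[[0,0,0],0],[[0,0,0],0],[[0,0,0],0],[[0,0,0],0],[[0,0,0],0],[[0,0,0],0],[[0,0,0],0]]' 0.3 15
python3 -m crank '[[[0,0,0],0],[[0,0,0],0],[[0,0,0],0],[[0,0,0],0]]' 0.3 25
```

```text
time: 5.95
ee_pos: [0.6163, 0.0494, 0.0111]
eef_rot: [0.635, 0.772, -0.0, 0.0]
ft_force: [0.6, -0.2, 0.2]
width: 0.0868
grip_force: 0.0
time: 6.95
ee_pos: [0.617, 0.0496, 0.013]
eef_rot: [0.635, 0.773, 0.0, 0.0]
ft_force: [4.9, 0.5, 2.6]
width: 0.0389
grip_force: 15.0
time: 7.45
ee_pos: [0.6168, 0.0496, 0.013]
eef_rot: [0.635, 0.773, 0.0, 0.0]
ft_force: [5.1, 0.9, 5.5]
width: 0.0391
grip_force: 25.0
```

```bash
python3 -m crank '[[[0.1,0,0],0],[[0.1,0,0],0],[[0.1,0,0],0],[[0,0,0],0],[[0,0,0],0]]' 0.2 25
python3 - <<'E'
from h import *
im,c=grab('scene','s2'); cv2.imwrite('pics/s2b.png',cv2.resize(im[190:260,220:340,::-1],(800,467),interpolation=cv2.INTER_CUBIC))
E
```

```text
time: 8.07
ee_pos: [0.615, 0.0584, 0.0129]
eef_rot: [0.635, 0.773, 0.0, 0.0]
ft_force: [4.2, 0.2, 5.6]
width: 0.0393
grip_force: 25.0
```

View pics/s2b.png

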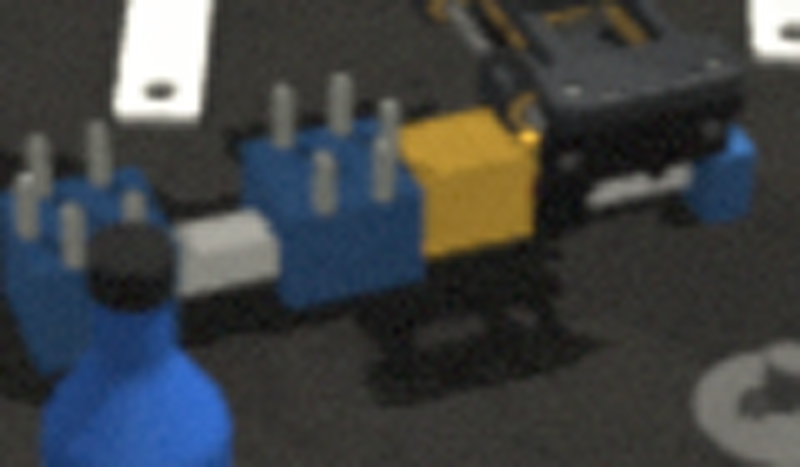

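```bash
python3 -m crank '[[[0.1,0,0],0],[[0.1,0,0],0],[[0.1,0,0],0],[[0.1,0,0],0],[[0.1,0,0],0],[[0,0,0],0]]'
python3 -m crank '[[[0,0,0],0],[[0,0,0],0],[[0,0,0],0]]' 1
python3 -m crank '[[[0,0,-1],0],[[0,0,-1],0],[[0,0,-1],0],[[0,0,-1],0],[[0,0,-1],0],[[0,0,-1],0],[[0,0,0],0],[[0,0,0],0]]'
python3 - <<'E'
from h import *
im,c=grab('wrist','w2'); s,M,y=tool(); print(s['time'],s['ee_pos'],y)
cv2.imwrite('pics/w2b.png',cv2.resize(im[:,:,::-1],(800,600),interpolation=cv2.INTER_CUBIC))
for col,z,a in [('blue',.048,100),('yellow',.048,100),('red',.031,5)]:
    for b in blobs(im,col,a): print(col,b.mean(0)[0].round(),rect(c,b,z))
im,c=grab('top','top2')
for col,z,a in [('blue',.048,100),('yellow',.048,100),('red',.031,2)]:
    for b in blobs(im,col,a): print(col,b.mean(0)[0].round(),rect(c,b,z))
E
```

```text
time: 8.88
ee_pos: [0.6122, 0.0731, 0.013]
eef_rot: [0.635, 0.773, 0.0, 0.0]
ft_force: [4.8, -0.3, 6.0]
width: 0.039
grip_force: 25.0
time: 9.25
ee_pos: [0.6106, 0.0729, 0.0117]
eef_rot: [0.635, 0.773, -0.001, -0.001]
ft_force: [-0.6, 0.0, 0.3]
width: 0.0616
grip_force: 0.0
time: 10.25
ee_pos: [0.6111, 0.0729, 0.1915]
eef_rot: [0.635, 0.773, -0.001, -0.0]
ft_force: [-0.2, -0.5, -0.5]
width: 0.0872
grip_force: 0.0
10.3 [0.61101314 0.07285242 0.19128876] 101.17095597792002
blue [253. 270.] [632.5 -36.6   6.5  38.5  11.3]
blue [269. 230.] [638.6  19.2  23.7  27.6 101.4]
blue [237. 230.] [607.3  13.5  22.5  28.7 100. ]
blue [254. 120.] [600.3 131.   19.8  52.1  11.2]
yellow [253. 193.] [615.1  54.3  37.2  76.6 101.3]
yellow [355.   9.] [674.3 245.3  19.9  46.9  11.1]
red [459.  76.] [800.3 214.   30.9  55.3 111. ]
blue [125. 192.] [561.2 346.6  70.  123.   90.7]
blue [239. 170.] [625.3 -11.6  58.2  58.9  11.9]
blue [273. 165.] [ 647.4 -122.9   57.9   59.1  101. ]
blue [275. 102.] [ 849.  -128.2   58.9   60.1   71.2]
yellow [413. 100.] [ 845.7 -581.9  164.3  214.3   89.9]
red [507. 329.] [ 117.7 -864.3   29.    68.7  177.7]
red [317. 154.] [ 684.1 -266.9   18.3   20.9  134.6]
red [ 15. 144.] [718.5 706.7  17.3 119.9 179.7]
red [153. 109.] [835.1 264.1   4.6  16.2  44.6]
```

```bash
python3 -c "
from h import *
go([0.6179,0.0396,0.012],101)"
```

```text
shift units [-1.13  0.02  5.97] turn units 0.02 now [0.611  0.0729 0.1912] 101.2 t 10.3
```

```bash
python3 -m crank '[[[-0.57,0.01,0.7],0],[[-0.57,0.01,0.7],0],[[0,0,0.7],0],[[0,0,0.7],0],[[0,0,0.7],0],[[0,0,0.7],0],[[0,0,0.7],0],[[0,0,0.7],0],[[0,0,0.37],0],[[0,0,0],0]]'
python3 -m crank '[[[0,0,0],0],[[0,0,0],0],[[0,0,0],0],[[0,0,0],0],[[0,0,0],0],[[0,0,0],0],[[0,0,0],0],[[0,0,0],0]]' 0.2 15
for i in 1 2 3 4; do python3 -m crank '[[[0.04,0,0],0],[[0,0,0],0],[[0,0,0],0]]' | egrep 'ee_pos|ft|width'; done
```

```text
time: 11.6
ee_pos: [0.6185, 0.0397, 0.0127]
eef_rot: [0.635, 0.773, -0.0, -0.0]
ft_force: [-0.5, 0.4, -0.1]
width: 0.0867
grip_force: 0.0
time: 12.6
ee_pos: [0.6189, 0.0397, 0.0134]
eef_rot: [0.635, 0.773, -0.0, -0.0]
ft_force: [-0.2, -0.0, 0.8]
width: 0.0357
grip_force: 15.0
ee_pos: [0.6188, 0.0402, 0.0134]
ft_force: [0.8, -3.9, 0.7]
width: 0.0359
ee_pos: [0.6184, 0.0422, 0.0134]
ft_force: [0.3, -2.3, 1.7]
width: 0.0356
ee_pos: [0.6181, 0.0435, 0.0134]
ft_force: [-0.4, -1.9, 1.4]
width: 0.0357
ee_pos: [0.6179, 0.0447, 0.0134]
ft_force: [-0.8, -0.7, 1.7]
width: 0.0359
```

```bash
for i in 1 2 3 ; do python3 -m crank '[[[0.04,0,0],0],[[0,0,0],0],[[0,0,0],0]]' | egrep 'ee_pos|ft'; done
python3 - <<'E'
from h import *
im,c=grab('top','top3')
for col,z,a in [('blue',.048,100),('yellow',.048,30),('red',.031,2)]:
    for b in blobs(im,col,a): print(col,b.mean(0)[0].round(),rect(c,b,z))
E
```

```text
ee_pos: [0.6177, 0.0458, 0.0135]
ft_force: [0.4, -0.4, 0.5]
ee_pos: [0.6176, 0.0467, 0.0134]
ft_force: [-0.5, -2.2, 0.7]
ee_pos: [0.6175, 0.0467, 0.0135]
ft_force: [0.2, -5.5, 1.3]
blue [125. 192.] [561.2 346.6  70.  123.1  90.7]
blue [274. 165.] [ 646.2 -123.3   57.9   58.4  100.7]
blue [275. 102.] [ 849.  -128.2   58.9   60.1   71.2]
yellow [152. 162.] [657.7 264.3  16.8  36.3  72.9]
yellow [413. 100.] [ 845.7 -582.   164.3  214.2   89.9]
red [507. 328.] [ 119.2 -864.4   29.    65.8  177.7]
red [317. 154.] [ 684.1 -266.9   18.3   20.9  134.6]
red [ 15. 144.] [718.5 706.8  17.6 119.9 179.7]
red [155. 109.] [832.  261.2   8.1  23.6  73.7]
```

```bash
for i in 1 ; do python3 -m crank '[[[0.04,0,0],0],[[0,0,0],0],[[0,0,0],0]]' | egrep 'ee_pos|ft'; done
for i in 1 2 3; do python3 -m crank '[[[-0.05,0,0],0],[[0,0,0],0],[[0,0,0],0]]' | egrep 'ee_pos|ft'; done
```

```text
ee_pos: [0.6175, 0.0468, 0.0135]
ft_force: [1.9, -7.8, 1.4]
ee_pos: [0.6175, 0.0468, 0.0135]
ft_force: [0.9, -5.4, 0.3]
ee_pos: [0.6176, 0.0466, 0.0135]
ft_force: [0.3, -1.3, 0.9]
ee_pos: [0.6178, 0.0452, 0.0135]
ft_force: [-0.4, 2.2, 0.2]
```

```bash
python3 -m crank '[[[0.02,0,0],0],[[0,0,0],0],[[0,0,0],0]]' 1 >/dev/null
python3 -m crank '[[[0,0,-1],0],[[0,0,-1],0],[[0,0,-1],0],[[-0.9,0,-1],0],[[-0.9,0,-1],0],[[-0.9,0,-1],0],[[-0.9,0,-1],0],[[-0.9,0,-1],0],[[-0.9,0,0],0],[[-0.7,0,0],0],[[0,0,0],0],[[0,0,0],0]]'
python3 - <<'E'
from h import *
im,c=grab('wrist','w3'); s,M,y=tool(); print(s['time'],s['ee_pos'],y)
cv2.imwrite('pics/w3b.png',cv2.resize(im[:,:,::-1],(800,600),interpolation=cv2.INTER_CUBIC))
for col,z,a in [('blue',.048,100),('yellow',.048,100),('red',.031,3),('white',.007,300)]:
    for b in blobs(im,col,a): print(col,b.mean(0)[0].round(),rect(c,b,z))
E
```

```text
time: 18.65
ee_pos: [0.653, -0.1328, 0.2531]
eef_rot: [0.634, 0.773, 0.0, -0.001]
ft_force: [0.1, 0.3, 0.6]
width: 0.0873
grip_force: 0.0
18.7 [ 0.6530863  -0.13255942  0.25327052] 101.27773546121598
blue [417. 199.] [ 871.6 -129.7   64.2   84.9   24.7]
blue [368. 175.] [ 800.3 -115.1   18.8   52.2   73.2]
blue [252. 159.] [ 649.5 -123.6   56.5   59.8  101.3]
blue [255.  59.] [627.5  -8.8  55.8  60.2 102.5]
yellow [252.  14.] [619.   36.5  29.1  37.2  11.2]
red [249. 278.] [ 680.2 -299.8   22.2   31.5  101.4]
white [304. 290.] [ 773.2 -314.3   16.1  138.    11.4]
white [163. 289.] [ 548.  -356.5   52.5   77.4   90.4]
white [250. 254.] [ 679.1 -273.9   23.6  515.6   11.3]
white [120. 189.] [ 473.5 -210.2   38.4  157.9    5.1]
white [252. 110.] [638.1 -65.6  23.4  67.7 101.3]
white [109.  84.] [449.2 -69.4  37.3 157.3 169.2]
white [448. 135.] [888.3 -45.8 206.8 295.3 113.9]
white [ 19. 109.] [ 336.4 -134.7   62.2  294.7   88.9]
```

View pics/w3b.png

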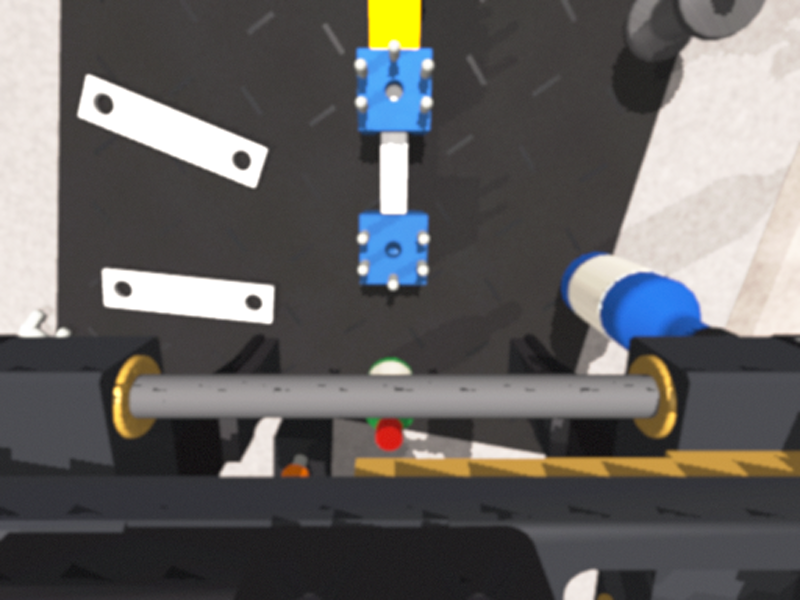

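```bash
cat >> h.py <<'E'
def sockets(im,c):
    m=cv2.inRange(hsv(im),*[np.array(x) for x in COL['blue']]); out=[]
    cs,hi=cv2.findContours(m,cv2.RETR_CCOMP,cv2.CHAIN_APPROX_NONE)
    for k,ct in enumerate(cs):
        if hi[0][k][3]>=0 and cv2.contourArea(ct)>15:
            e=cv2.minEnclosingCircle(ct); out.append(ray(c,e[0],.048)[:2]); print('hole',np.round(e[0],1),'r',round(e[1],1),cv2.contourArea(ct),(out[-1]*1000).round(1))
    return out
E
python3 - <<'E'
from h import *
im=cv2.imread('pics/w3.png')[:,:,::-1].copy(); s=sensors.read_state(); m=vision.camera_model('wrist')
T=np.eye(4); T[:3,:3]=R.from_quat(s['eef_rot']).as_matrix(); T[:3,3]=s['ee_pos']
c=dict(W=T@m['hand_eye'],f=192/np.tan(np.radians(m['vertical_fov']/2)),cx=m['cx'],cy=m['cy'])
o=sockets(im,c)
if len(o)==2:
  d=o[0]-o[1]; print(np.linalg.norm(d),np.degrees(np.arctan2(d[1],d[0])))
go([.4485,-.0685,.25],169.2); go([.4485,-.0685,.25],-10.8)
E
```

```text
hole [241.5  74.5] r 6.7 71.0 [618.8 -27.6]
hole [252.  59.] r 7.1 123.5 [627.6  -8.6]
hole [241.  51.] r 11.2 149.0 [613.4  -2.7]
shift units [ 3.43 -6.27  0.11] turn units -8.49 now [ 0.6531 -0.1326  0.2533] 101.3 t 18.7
shift units [ 3.43 -6.27  0.11] turn units 14.01 now [ 0.6531 -0.1326  0.2533] 101.3 t 18.7
```

```bash
python3 -m crank '[[[0.15,0,0.85],0],[[0.15,0,0.85],0],[[0,0,0.85],0],[[0,0,0.75],0],[[0,0,0],0],[[0,0,0],0],[[0,0,0],0]]' >/dev/null
python3 - <<'E'
from h import *
im,c=grab('wrist','w4'); s,M,y=tool(); print(s['time'],s['ee_pos'],y)
cv2.imwrite('pics/w4b.png',cv2.resize(im[:240,130:380,::-1],None,fx=2.5,fy=2.5,interpolation=cv2.INTER_CUBIC))
COL['blue']=((100,100,70),(125,255,255))
sockets(im,c)
for b in blobs(im,'blue',100)+blobs(im,'yellow',100): print(b.mean(0)[0].round(),rect(c,b,.048))
E
```

```text
19.625 [ 0.6519997  -0.12526964  0.15559382] 101.17418936677582
hole [251.  48.] r 9.2 202.5 [627.7  -8.1]
[472. 212.] [ 866.6 -109.1    8.2   45.6   11.2]
[402. 199.] [ 796.1 -112.    23.4   51.1   71.6]
[251. 183.] [ 649.4 -122.    55.8   63.2  101.2]
[252.  44.] [627.6  -7.5  55.9  58.8 101.2]
[264.   4.] [631.4  26.2   5.8  15.6  11.2]
[238.   4.] [611.3  22.3   5.8  15.6  11.2]
```

View pics/w4b.png

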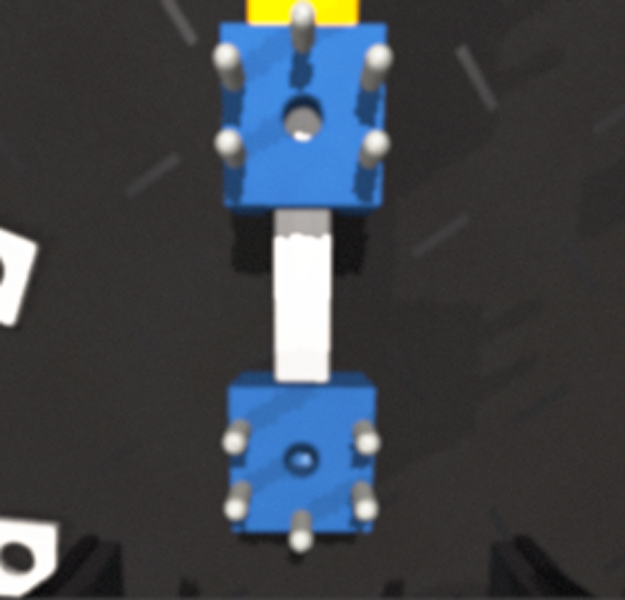

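The locked sliding pad has its socket at crop (302,117). The fixed pad's socket is at crop (301,459).

Run:
```python
from h import *
s=sensors.read_state(); m=vision.camera_model('wrist')
T=np.eye(4); T[:3,:3]=R.from_quat(s['eef_rot']).as_matrix(); T[:3,3]=s['ee_pos']
c=dict(W=T@m['hand_eye'],f=192/np.tan(np.radians(m['vertical_fov']/2)),cx=m['cx'],cy=m['cy'])
P=lambda x,y,z:ray(c,(130+x/2.5,y/2.5),z)[:2]
S=P(302,118,.048);F=P(301,459,.048);d=S-F
print('S',S,'F',F,np.linalg.norm(d),np.degrees(np.arctan2(d[1],d[0])))
# dowel tops z 74: side ones
A=[P(227,54,.074),P(377,53,.074),P(229,137,.074),P(375,140,.074)]
B=[P(234,436,.074),P(367,436,.074),P(235,503,.074),P(364,503,.074)]
a=np.mean(A,0);b=np.mean(B,0);print('dowel S',a,'F',b,np.linalg.norm(a-b),np.linalg.norm(A[0]-A[1]),np.linalg.norm(B[0]-B[1]),np.linalg.norm(A[0]-A[2]))
n=(a+b)/2;d=a-b;print('nest',n,np.degrees(np.arctan2(d[1],d[0])))
go([.4487,-.069,.15],-10.8)
```

```text
S [ 0.62734651 -0.00770915] F [ 0.64985205 -0.12411954] 0.11856593068195549 100.94196073939972
dowel S [ 0.62727576 -0.00673617] F [ 0.64915735 -0.1216012 ] 0.11693065896188319 0.0448059638689529 0.045139165611039554 0.022901550072318772
nest [ 0.63821656 -0.06416869] 100.78552080636874
shift units [ 3.15 -6.28  0.18] turn units 14.0 now [ 0.652  -0.1253  0.1556] 101.2 t 19.6
```

```bash
python3 -m crank '[[[0.46,-0.83,0],0],[[0.46,-0.83,0],0],[[0.46,-0.83,0],0],[[0.46,-0.84,0],0],[[0.44,-0.84,0],0],[[0,0,0],-0.9],[[0,0,0],-0.9],[[0,0,0],-0.9],[[0,0,0],-0.9],[[0,0,0],-0.9],[[0,0,0],-0.9]]' >/dev/null
python3 -m crank '[[[0,0,0],-0.9],[[0,0,0],-0.9],[[0,0,0],-0.9],[[0,0,0],-0.4],[[0,0,0],0],[[0,0,0],0]]' 0.7
python3 - <<'E'
from h import *
im,c=grab('wrist','w5')
for b in blobs(im,'white',1500): print(b.mean(0)[0].round(),rect(c,b,.007))
E
```

```text
time: 21.75
ee_pos: [0.5157, -0.0826, 0.1547]
eef_rot: [0.095, 0.995, -0.0, 0.0]
ft_force: [0.5, 0.5, 0.2]
width: 0.0611
grip_force: 0.0
[130. 161.] [ 472.9 -209.8   36.6  154.     5.1]
[254. 106.] [449.4 -69.4  35.5 154.9 169. ]
[115.  18.] [ 354.  -172.4   55.7  257.6   79.1]
```

```bash
python3 -c "
from h import *
go([.4494,-.0694,.003],169)"
```

```text
shift units [2.25 0.02 5.05] turn units 0.01 now [ 0.5156 -0.0826  0.1547] 169.1 t 21.8
```

```bash
python3 -m crank '[[[0.75,0,0],0],[[0.75,0,0],0],[[0.75,0,0.7],0],[[0,0.02,0.8],0],[[0,0,0.8],0],[[0,0,0.8],0],[[0,0,0.8],0],[[0,0,0.7],0],[[0,0,0.45],0],[[0,0,0],0],[[0,0,0],0]]' | egrep 'ee_pos|ft'
python3 -m crank '[[[0,0,0],0],[[0,0,0],0],[[0,0,0],0],[[0,0,0],0],[[0,0,0],0],[[0,0,0],0]]' 0.2 30 | egrep 'ee_pos|ft|wid|grip'
python3 -m crank '[[[0,0,-0.5],0],[[0,0,-0.8],0],[[0,0,-0.8],0],[[0,0,-0.8],0],[[0,0,-0.8],0],[[0,0,-0.5],0],[[0,0,0],0],[[0,0,0],0]]' | egrep 'ee_pos|ft|wid|grip'
python3 - <<'E'
from h import *
go([.6385,-.0651,.12],101)
im,c=grab('wrist','w6')
zl=sensors.read_state()['ee_pos'][2]-.003+.007
for b in blobs(im,'white',1500): print(b.mean(0)[0].round(),rect(c,b,zl))
E
```

```text
ee_pos: [0.4499, -0.0693, 0.0036]
ft_force: [0.8, 1.2, 0.4]
ee_pos: [0.4494, -0.0693, 0.0031]
ft_force: [-1.7, -0.1, 3.4]
width: 0.0329
grip_force: 30.0
ee_pos: [0.4488, -0.0694, 0.1283]
ft_force: [0.9, 0.2, -2.3]
width: 0.0332
grip_force: 30.0
shift units [-6.18  1.33  0.27] turn units 8.52 now [ 0.4488 -0.0694  0.1283] 169.2 t 24.9
[249. 256.] [461.8 -74.4  11.1  83.9  79.2]
[107. 186.] [ 406.9 -144.4   21.5   35.5    4.6]
[252. 165.] [412.2 -63.5  35.4  80.2 169.2]
[228.  42.] [361.4 -57.5  64.6 258.9  79.2]
```

```bash
python3 -m crank '[[[0,0,0],0.85],[[0,0,0],0.85],[[0,0,0],0.85],[[0,0,0],0.85],[[0,0,0],0.85],[[0,0,0],0.85],[[0,0,0],0.85],[[0,0,0],0.85],[[0,0,0],0.85],[[0,0,0],0.87],[[0,0,0],0]]' >/dev/null
python3 -m crank '[[[-0.13,0.78,0],0],[[-0.13,0.78,0],0],[[-0.13,0.78,0],0],[[-0.13,0.78,0],0],[[-0.13,0.78,0],0],[[-0.13,0.78,0],0],[[-0.13,0.78,0],0],[[-0.13,0.78,0],0],[[0,0,0],0],[[0,0,0],0],[[0,0,0],0],[[0,0,0],0]]'
python3 - <<'E'
from h import *
go([.6385,-.0651,.085],101)
im,c=grab('wrist','w7')
cv2.imwrite('pics/w7b.png',cv2.resize(im[:240,130:380,::-1],None,fx=2.5,fy=2.5,interpolation=cv2.INTER_CUBIC))
E
```

```text
time: 27.85
ee_pos: [0.6387, -0.0645, 0.1291]
eef_rot: [0.636, 0.772, -0.0, 0.0]
ft_force: [-0.8, 0.5, -1.5]
width: 0.0331
grip_force: 30.0
shift units [-0.02 -0.01  1.47] turn units 0.0 now [ 0.6387 -0.0645  0.1291] 101.0 t 27.9
```

View pics/w7b.png

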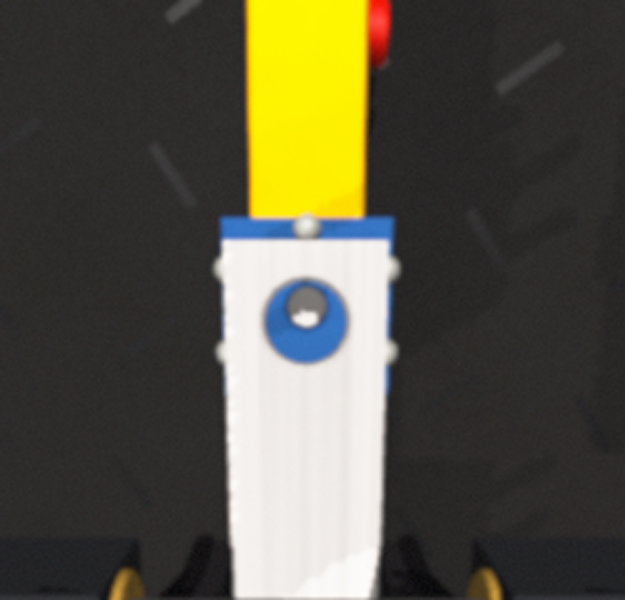

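The link hole is at crop (306,321) and the socket mouth at (306,303). The button stands out again at (378,25). I'll check the offset and then lower.

Run:
```python
from h import *
s=sensors.read_state(); m=vision.camera_model('wrist')
T=np.eye(4); T[:3,:3]=R.from_quat(s['eef_rot']).as_matrix(); T[:3,3]=s['ee_pos']
c=dict(W=T@m['hand_eye'],f=192/np.tan(np.radians(m['vertical_fov']/2)),cx=m['cx'],cy=m['cy'])
P=lambda x,y,z:ray(c,(130+x/2.5,y/2.5),z)[:2]
u=T[:2,0];v=T[:2,1]
L=P(306,321,.1325);S=P(306,304,.048);D=P(306,226,.074); E=P(306,239,.1325)
l=(P(222,268,.074)+P(222,351,.074)+P(392,268,.074)+P(390,351,.074))/4
for n,a in zip(['hole','sock','endDowel','linkend','dowel mid'],[L,S,D,E,l]):print(n,a,'rel TCP along u %.4f v %.4f'%((a-s['ee_pos'][:2])@u,(a-s['ee_pos'][:2])@v))
```

```text
hole [ 0.62736364 -0.00627236] rel TCP along u 0.0593 v -0.0001
sock [ 0.62721724 -0.00578868] rel TCP along u 0.0598 v -0.0002
endDowel [0.6229532  0.01614973] rel TCP along u 0.0822 v -0.0002
linkend [0.62418367 0.0100273 ] rel TCP along u 0.0759 v -0.0001
dowel mid [ 0.62751886 -0.00653622] rel TCP along u 0.0590 v -0.0000
```

```bash
python3 -m crank '[[[0,0,0.5],0],[[0,0,0.5],0],[[0,0,0.4],0],[[0,0,0.3],0],[[0,0,0.3],0],[[0,0,0.3],0],[[0,0,0.2],0],[[0,0,0],0],[[0,0,0],0]]' | egrep 'ee_pos|ft|eef'
python3 -m crank '[[[0,0,0.07],0],[[0,0,0],0],[[0,0,0],0]]' | egrep 'ee_pos|ft|eef'
```

```text
ee_pos: [0.6393, -0.0641, 0.0543]
eef_rot: [0.636, 0.772, 0.0, 0.0]
ft_force: [-0.0, 0.9, -0.7]
ee_pos: [0.6391, -0.0641, 0.0519]
eef_rot: [0.636, 0.772, 0.0, 0.0]
ft_force: [-0.8, -0.3, -2.0]
```

```bash
python3 -m crank '[[[0,0,0.03],0],[[0,0,0],0],[[0,0,0],0]]' | egrep 'ee_pos|ft|eef'
python3 -m crank '[[[0,0,0],0],[[0,0,0],0],[[0,0,-0.1],0],[[0,0,-0.6],0],[[0,0,-0.9],0],[[0,0,-0.9],0],[[0,0,-0.9],0],[[0,0,0],0],[[0,0,0],0]]' 0.7 | egrep 'ee_pos|ft|eef|time'
python3 - <<'E'
from h import *
go([.542,-.204,.15],185)
im,c=grab('wrist','w8')
cv2.imwrite('pics/w8b.png',cv2.resize(im[:240,130:380,::-1],None,fx=2.5,fy=2.5,interpolation=cv2.INTER_CUBIC))
im,c=grab('top','top4')
for b in blobs(im,'white',150):
    q=rect(c,b,.007)
    if 140<q[3]<170 and 28<q[2]<42: print(b.mean(0)[0],q)
E
```

```text
ee_pos: [0.6391, -0.0642, 0.0512]
eef_rot: [0.636, 0.772, 0.0, 0.0]
ft_force: [-0.4, -0.4, 1.8]
time: 30.9
ee_pos: [0.6389, -0.0643, 0.1531]
eef_rot: [0.636, 0.772, -0.0, 0.0]
ft_force: [-0.1, 0.7, -0.7]
shift units [-3.96 -4.06  0.11] turn units -10.5 now [ 0.6389 -0.0643  0.1531] 101.0 t 30.9
[168.70754717 228.01886792] [447.2 217.   34.  153.1 164.8]
[476.50485437 174.73786408] [ 615.4 -796.8   31.3  154.2  107.2]
[412.26213592  90.16504854] [ 900.2 -592.3   28.7  169.3  113.3]
```

View pics/w8b.png

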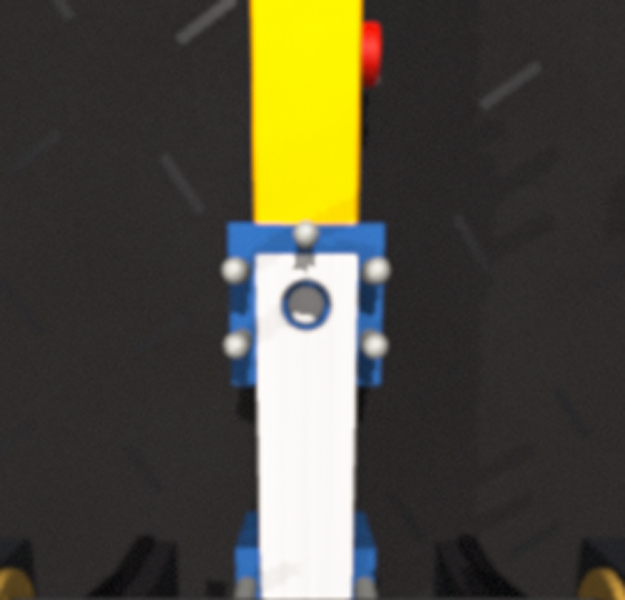

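Link 1 is seated: its hole at (306,304) is concentric with the socket. Next I hover over link 2 near (473,-210).

```bash
python3 -m crank '[[[-0.79,-0.81,0],0],[[-0.79,-0.81,0],0],[[-0.79,-0.81,0],0],[[-0.79,-0.81,0],0],[[-0.8,-0.82,0],0],[[0,0,0],-0.9],[[0,0,0],-0.9],[[0,0,0],-0.9],[[0,0,0],-0.9],[[0,0,0],-0.9],[[0,0,0],-0.9]]' >/dev/null
python3 -m crank '[[[0,0,0],-0.9],[[0,0,0],-0.9],[[0,0,0],-0.9],[[0,0,0],-0.9],[[0,0,0],-0.9],[[0,0,0],-0.6],[[0,0,0],0],[[0,0,0],0]]' 0.7 |egrep 'ee|time'
python3 - <<'E'
from h import *
im,c=grab('wrist','w9')
for b in blobs(im,'white',1500):
    q=rect(c,b,.007); print(b.mean(0)[0].round(),q)
    if 140<q[3]<170: go([q[0]/1000,q[1]/1000,.003],q[4] if q[4]>90 else q[4]+180)
E
```

```text
time: 33.38
ee_pos: [0.542, -0.204, 0.1527]
eef_rot: [-0.043, 0.999, 0.0, -0.0]
[275. 255.] [ 631.9 -170.1   22.9  207.8   94.9]
[252. 106.] [ 473.5 -210.4   36.8  155.6    5. ]
shift units [ 2.29 -0.02  4.99] turn units -0.01 now [ 0.5421 -0.204   0.1528] -175.1 t 33.4
[101.  67.] [ 456.5 -366.9  127.9  140.3    4.9]
shift units [ 3.31 -5.17  4.99] turn units 0.0 now [ 0.5421 -0.204   0.1528] -175.1 t 33.4
```

```bash
python3 -m crank '[[[0.75,0,0],0],[[0.75,0,0],0],[[0.79,-0.02,0.7],0],[[0,0,0.8],0],[[0,0,0.8],0],[[0,0,0.8],0],[[0,0,0.8],0],[[0,0,0.7],0],[[0,0,0.39],0],[[0,0,0],0],[[0,0,0],0]]' | egrep 'ee_pos|ft'
python3 -m crank '[[[0,0,0],0],[[0,0,0],0],[[0,0,0],0],[[0,0,0],0],[[0,0,0],0],[[0,0,0],0]]' 0.2 30 | egrep 'ee_pos|ft|wid|grip'
python3 -m crank '[[[0,0,-0.5],0],[[0,0,-0.8],0],[[0,0,-0.8],0],[[0,0,-0.8],0],[[0,0,-0.8],0],[[0,0,-0.5],0],[[0,0,0],0.9],[[0,0,0],0.9],[[0,0,0],0.9],[[0,0,0],0.9],[[0,0,0],0.9],[[0,0,0],0.9]]' | egrep 'ee_pos|ft|wid|grip'
python3 -m crank '[[[0,0,0],0.9],[[0,0,0],0.9],[[0,0,0],0.9],[[0,0,0],0.9],[[0,0,0],0.9],[[0,0,0],0.6],[[0,0,0],0],[[0,0,0],0]]' | egrep 'ee_pos|ft|wid|grip'
python3 -c "
from h import *
go([.6389,-.0643,.13],101)"
```

```text
ee_pos: [0.4744, -0.2107, 0.0039]
ft_force: [0.3, -0.2, 0.4]
ee_pos: [0.4738, -0.2106, 0.0034]
ft_force: [-0.1, -0.1, 1.5]
width: 0.0335
grip_force: 30.0
ee_pos: [0.4738, -0.2105, 0.1298]
ft_force: [-0.7, -0.1, -1.6]
width: 0.0329
grip_force: 30.0
ee_pos: [0.4738, -0.2106, 0.1295]
ft_force: [0.9, 0.2, -0.2]
width: 0.0334
grip_force: 30.0
shift units [ 3.72  6.34 -0.02] turn units 0.02 now [ 0.4738 -0.2106  0.1295] 101.1 t 38.0
```

```bash
python3 -m crank '[[[0.46,0.79,0],0],[[0.46,0.79,0],0],[[0.46,0.79,0],0],[[0.47,0.79,0],0],[[0.47,0.79,0],0],[[0.47,0.8,0],0],[[0.47,0.8,0],0],[[0.46,0.79,0],0],[[0,0,0],0],[[0,0,0],0],[[0,0,0],0],[[0,0,0],0]]'
python3 - <<'E'
from h import *
go([.6389,-.0643,.130],101)
im,c=grab('wrist','w10'); 
m=cv2.inRange(hsv(im),(0,0,150),(180,60,255))
cs,hi=cv2.findContours(m,cv2.RETR_CCOMP,cv2.CHAIN_APPROX_NONE)
s,M,y=tool()
for k,ct in enumerate(cs):
    if hi[0][k][3]>=0 and cv2.contourArea(ct)>100:
        p=cv2.minEnclosingCircle(ct); w=ray(c,p[0],s['ee_pos'][2]+.004); d=M.T@(w-s['ee_pos']); print('linkhole',p,d.round(4))
E
```

```text
time: 39.55
ee_pos: [0.6389, -0.0657, 0.1294]
eef_rot: [0.636, 0.771, -0.0, 0.0]
ft_force: [-0.0, -0.6, -0.9]
width: 0.033
grip_force: 30.0
shift units [ 0.05  0.01 -0.02] turn units -0.01 now [ 0.6389 -0.0657  0.1294] 101.0 t 39.5
linkhole ((252.3300323486328, 120.40934753417969), 12.1578950881958) [ 0.0633 -0.0002 -0.004 ]
```

```bash
python3 -c "
import cv2
im=cv2.imread('pics/w10.png');cv2.imwrite('pics/w10b.png',cv2.resize(im[:240,130:380],None,fx=2.5,fy=2.5,interpolation=cv2.INTER_CUBIC))"
```

```text
(no output)
```

View pics/w10b.png

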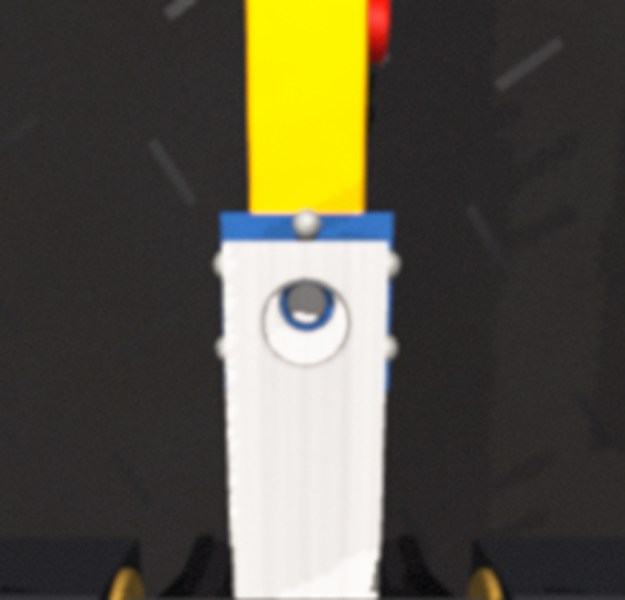

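The held link's hole is at crop (306,323), nearly the same as for link 1 (306,321). I'll nudge 1.7 mm forward and lower it.

```bash
python3 -m crank '[[[0.06,0,0.5],0],[[0,0,0.5],0],[[0,0,0.4],0],[[0,0,0.3],0],[[0,0,0.25],0],[[0,0,0.2],0],[[0,0,0.15],0],[[0,0,0],0],[[0,0,0],0]]' | egrep 'ee_pos|ft|eef'
python3 -m crank '[[[0,0,0.06],0],[[0,0,0],0],[[0,0,0],0]]' | egrep 'ee_pos|ft|eef'
python3 -m crank '[[[0,0,0.03],0],[[0,0,0],0],[[0,0,0],0]]' | egrep 'ee_pos|ft|eef'
```

```text
ee_pos: [0.639, -0.063, 0.0606]
eef_rot: [0.636, 0.772, 0.0, 0.0]
ft_force: [-0.0, 0.2, -1.2]
ee_pos: [0.6388, -0.063, 0.0585]
eef_rot: [0.636, 0.772, -0.0, 0.0]
ft_force: [0.2, -0.2, -0.9]
ee_pos: [0.6389, -0.063, 0.0584]
eef_rot: [0.636, 0.772, -0.0, 0.0]
ft_force: [-3.9, -0.1, 6.8]
```

```bash
python3 -m crank '[[[0,0,0],0],[[0,0,0],0],[[0,0,-0.1],0],[[0,0,-0.6],0],[[0,0,-0.8],0],[[0,0,-0.8],0],[[0,0,-0.8],0],[[0,0,0],0],[[0,0,0],0]]' 0.7 | egrep 'ee_pos|ft|eef|time'
python3 - <<'E'
from h import *
im,c=grab('wrist','w11')
cv2.imwrite('pics/w11b.png',cv2.resize(im[:240,130:380,::-1],None,fx=2.5,fy=2.5,interpolation=cv2.INTER_CUBIC))
im,c=grab('top','top5')
for b in blobs(im,'white',150):
    q=rect(c,b,.007)
    if 140<q[3]<170 and 28<q[2]<42: print(b.mean(0)[0],q)
go([.514,.199,.15],165)
E
```

```text
time: 42.6
ee_pos: [0.6387, -0.0631, 0.1505]
eef_rot: [0.636, 0.772, -0.0, 0.0]
ft_force: [0.1, 0.0, -0.5]
[168.71698113 228.01886792] [447.2 217.   34.  153.1 164.8]
[475.86 174.9 ] [ 615.3 -796.3   31.3  153.1  107.2]
[412.26213592  90.16504854] [ 900.2 -592.3   28.7  169.3  113.3]
shift units [ 9.37 -2.4  -0.  ] turn units -8.0 now [ 0.6384 -0.0631  0.1498] 101.0 t 42.7
```

View pics/w11b.png

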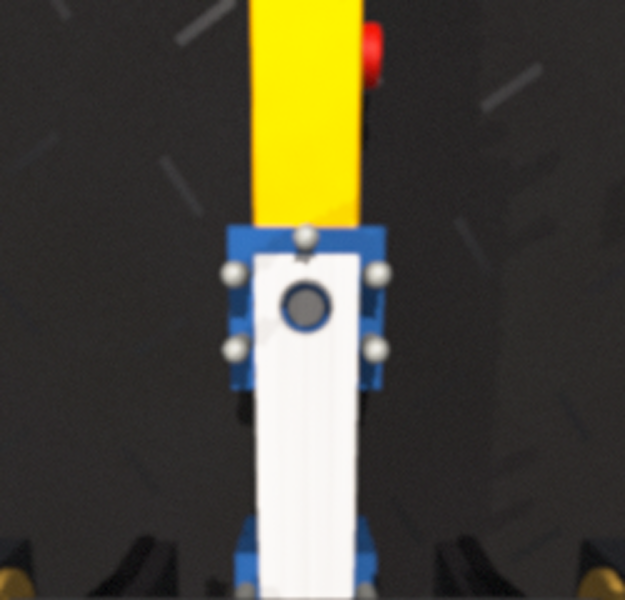

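Two links are seated, with the hole and socket concentric at (305,306). Next is the third link.

```bash
python3 -m crank '[[[0.78,-0.2,0],0],[[0.78,-0.2,0],0],[[0.78,-0.2,0],0],[[0.78,-0.2,0],0],[[0.78,-0.2,0],0],[[0.78,-0.2,0],0],[[0.78,-0.2,0],0],[[0.78,-0.2,0],0],[[0.78,-0.2,0],0],[[0.78,-0.2,0],0],[[0.78,-0.2,0],0],[[0.78,-0.2,0],0]]' >/dev/null
python3 -m crank '[[[0,0,0],-0.9],[[0,0,0],-0.9],[[0,0,0],-0.9],[[0,0,0],-0.9],[[0,0,0],-0.9],[[0,0,0],-0.9],[[0,0,0],-0.9],[[0,0,0],-0.9],[[0,0,0],-0.8],[[0,0,0],0],[[0,0,0],0]]' 0.7 |egrep 'ee|time'
python3 - <<'E'
from h import *
im,c=grab('wrist','w12')
for b in blobs(im,'white',1500):
    q=rect(c,b,.007); print(b.mean(0)[0].round(),q)
    if 145<q[3]<165 and q[2]<45: go([q[0]/1000,q[1]/1000,.003],q[4] if q[4]>90 else q[4]+180)
E
```

```text
time: 45.58
ee_pos: [0.5143, 0.1992, 0.1505]
eef_rot: [0.132, 0.991, -0.0, 0.0]
[248. 256.] [601.7 171.1  13.9 275.2  75.2]
[252. 105.] [448.  216.   36.4 154.5 164.8]
shift units [ 2.28 -0.03  4.92] turn units 0.01 now [0.5144 0.1991 0.1505] 164.9 t 45.6
[414.  88.] [499.  346.  230.2 292.7  74.9]
[103.  23.] [321.5 107.1  61.1 242.1  90. ]
```

```bash
python3 -m crank '[[[0.75,0,0],0],[[0.75,0,0],0],[[0.78,-0.03,0.7],0],[[0,0,0.8],0],[[0,0,0.8],0],[[0,0,0.8],0],[[0,0,0.8],0],[[0,0,0.7],0],[[0,0,0.32],0],[[0,0,0],0],[[0,0,0],0]]' | egrep 'ee_pos|ft'
python3 -m crank '[[[0,0,0],0],[[0,0,0],0],[[0,0,0],0],[[0,0,0],0],[[0,0,0],0],[[0,0,0],0]]' 0.2 30 | egrep 'ee_pos|ft|wid|grip'
python3 -m crank '[[[0,0,-0.5],0],[[0,0,-0.8],0],[[0,0,-0.8],0],[[0,0,-0.8],0],[[0,0,-0.8],0],[[0,0,-0.5],0],[[0,0,0],0],[[0,0,0],0.8],[[0,0,0],0.8],[[0,0,0],0.8],[[0,0,0],0.8],[[0,0,0],0.8]]' | egrep 'ee_pos|ft|wid|grip'
python3 -m crank '[[[0,0,0],0.8],[[0,0,0],0.8],[[0,0,0],0.8],[[0,0,0],0.8],[[0,0,0],0.8],[[0,0,0],0],[[0,0,0],0],[[0,0,0],0]]' | egrep 'ee_pos|ft|wid|grip'
python3 -c "
from h import *
go([.6389,-.0640,.13],101)"
```

```text
ee_pos: [0.4487, 0.216, 0.0036]
ft_force: [0.1, -0.3, 0.1]
ee_pos: [0.4484, 0.2158, 0.003]
ft_force: [-0.8, 0.2, 2.6]
width: 0.0332
grip_force: 30.0
ee_pos: [0.4477, 0.2154, 0.128]
ft_force: [0.1, -0.3, -0.4]
width: 0.0329
grip_force: 30.0
ee_pos: [0.4481, 0.2156, 0.1287]
ft_force: [0.3, -0.8, -0.8]
width: 0.0335
grip_force: 30.0
shift units [-10.37   4.45  -0.04] turn units 0.01 now [0.4481 0.2156 0.1287] 101.1 t 50.2
```

```bash
python3 -m crank '[[[-0.86,0.37,0],0],[[-0.86,0.37,0],0],[[-0.86,0.37,0],0],[[-0.86,0.37,0],0],[[-0.86,0.37,0],0],[[-0.86,0.37,0],0],[[-0.87,0.37,0],0],[[-0.87,0.37,0],0],[[-0.87,0.37,0],0],[[-0.87,0.37,0],0],[[-0.87,0.37,0],0],[[-0.86,0.38,0],0]]' >/dev/null
python3 -m crank '[[[0,0,0],0],[[0,0,0],0],[[0,0,0],0],[[0,0,0],0]]'
python3 - <<'E'
from h import *
go([.6389,-.0640,.130],101)
im,c=grab('wrist','w13'); cv2.imwrite('pics/w13b.png',cv2.resize(im[:240,130:380,::-1],None,fx=2.5,fy=2.5,interpolation=cv2.INTER_CUBIC))
E
```

```text
time: 52.25
ee_pos: [0.6385, -0.0636, 0.1291]
eef_rot: [0.636, 0.772, -0.0, 0.0]
ft_force: [0.3, 0.9, -0.7]
width: 0.0333
grip_force: 30.0
shift units [-0.02  0.01 -0.03] turn units 0.01 now [ 0.6385 -0.0636  0.1291] 101.1 t 52.2
```

View pics/w13b.png

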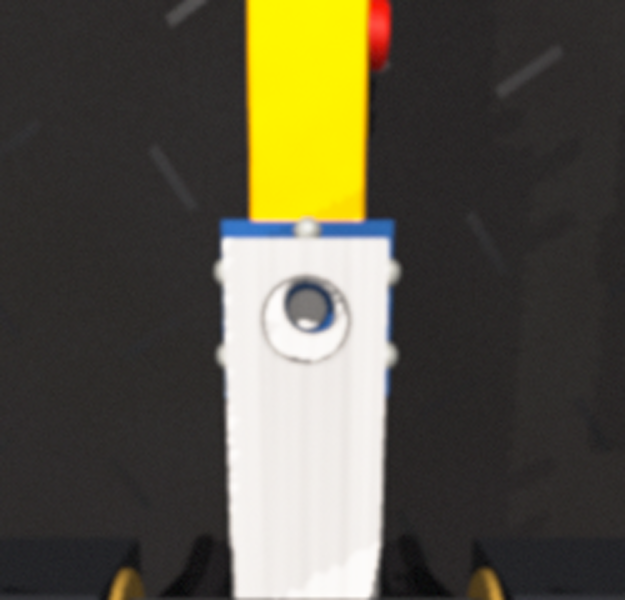

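```bash
python3 -m crank '[[[-0.03,0,0.5],0],[[0,0,0.5],0],[[0,0,0.4],0],[[0,0,0.25],0],[[0,0,0.2],0],[[0,0,0.1],0],[[0,0,0.1],0],[[0,0,0],0],[[0,0,0],0]]' | egrep 'ee_pos|ft|eef'
python3 -m crank '[[[0,0,0.06],0],[[0,0,0],0],[[0,0,0],0]]' | egrep 'ee_pos|ft|eef'
python3 -m crank '[[[0,0,0.03],0],[[0,0,0],0],[[0,0,0],0]]' | egrep 'ee_pos|ft|eef'
```

```text
ee_pos: [0.639, -0.0651, 0.0677]
eef_rot: [0.636, 0.772, 0.0, 0.0]
ft_force: [-0.1, -0.1, -0.6]
ee_pos: [0.6389, -0.065, 0.0657]
eef_rot: [0.636, 0.772, 0.0, 0.0]
ft_force: [0.7, 0.4, -0.5]
ee_pos: [0.639, -0.0651, 0.0651]
eef_rot: [0.636, 0.772, 0.0, 0.0]
ft_force: [-2.1, 0.5, 4.6]
```

```bash
python3 -m crank '[[[0,0,0],0],[[0,0,0],0],[[0,0,-0.1],0],[[0,0,-0.6],0],[[0,0,-0.8],0],[[0,0,-0.8],0],[[0,0,-0.6],0],[[0,0,0],0],[[0,0,0],0]]' 0.7 | egrep 'ee_pos|ft|eef|time'
python3 - <<'E'
from h import *
im,c=grab('wrist','w14')
cv2.imwrite('pics/w14b.png',cv2.resize(im[:240,130:380,::-1],None,fx=2.5,fy=2.5,interpolation=cv2.INTER_CUBIC))
im,c=grab('top','top6')
for b in blobs(im,'white',150):
    q=rect(c,b,.007)
    if q[0]<700 and abs(q[1])<700: print('white',b.mean(0)[0],q)
for b in blobs(im,'orange',10): print('orange',rect(c,b,.085))
go([.623,-.44,.2],101)
E
```

```text
time: 55.3
ee_pos: [0.6385, -0.0652, 0.151]
eef_rot: [0.636, 0.772, -0.0, -0.0]
ft_force: [-0.1, 1.4, 0.9]
white [293.15068493 371.52054795] [  -8.8 -188.7   84.9  147.7   89.3]
white [348.13013699 373.28767123] [ -35.  -355.    98.8  112.7  133.5]
white [224.15789474 347.55980861] [ 80.7  40.2 133.1 274.7 127.1]
white [416.66605839 352.77737226] [  53.9 -564.3  189.7  199.8   48.9]
white [403.8875502  321.52610442] [ 142.  -531.9   68.1  177.1  103.1]
white [255.78899083 314.55963303] [173.3 -58.1 122.4 198.5  86.4]
white [317.04132231 327.61157025] [ 112.8 -253.9  176.   240.8    5.8]
white [214.81865285 282.27202073] [265.1  53.5 116.  227.7  39.7]
white [ 49.76237624 258.52970297] [341.6 600.7  77.9 141.4 130.6]
white [341.29042904 265.5709571 ] [ 319.2 -341.    96.9  234.9   18.7]
white [272.11896552 188.91551724] [ 520.1 -143.7  137.7  565.7   17.1]
white [373.99654577 153.3074266 ] [ 674.3 -472.   225.4  641.2   26.3]
white [ 70.58557736 157.79324509] [656.1 548.2 431.5 628.3 179.9]
orange [ 603.1 -336.5   17.8   19.8   44.3]
orange [ 612.9 -403.1   21.9   25.2   89.7]
shift units [-12.17  -2.89  -1.64] turn units 0.0 now [ 0.6383 -0.0652  0.1507] 101.0 t 55.4
```

View pics/w14b.png

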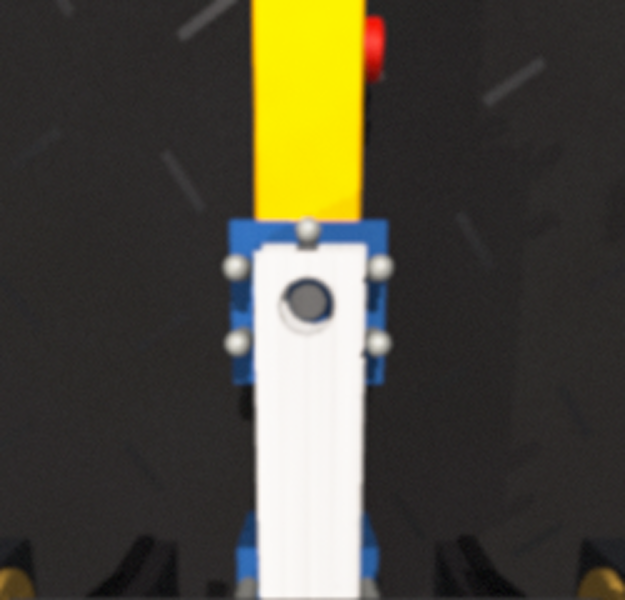

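Three links are stacked; the socket still shows through all of the holes at (308,300). No fourth link is in the scene. On to the pins.

```bash
python3 -m crank '[[[0,0,-0.8],0],[[0,0,-0.8],0],[[-0.95,-0.22,0],0],[[-0.95,-0.22,0],0],[[-0.95,-0.22,0],0],[[-0.95,-0.22,0],0],[[-0.95,-0.22,0],0],[[-0.95,-0.22,0],0],[[-0.95,-0.22,0],0],[[-0.95,-0.22,0],0],[[-0.95,-0.22,0],0]]' 0.7 >/dev/null
python3 -m crank '[[[-0.9,-0.23,0],0],[[-0.9,-0.23,0],0],[[-0.9,-0.23,0],0],[[-0.9,-0.22,0],0],[[0,0,0],0],[[0,0,0],0],[[0,0,0],0]]' | egrep 'ee_pos|time'
python3 - <<'E'
from h import *
im,c=grab('wrist','w15'); cv2.imwrite('pics/w15b.png',im[:,:,::-1])
for b in blobs(im,'orange',60):
    m=b.mean(0)[0]; (p,rr)=cv2.minEnclosingCircle(b); w=ray(c,p,.09); print(np.round(p),round(rr,1),'expected r',12/ (c['W'][2,3]-.09)*c['f'],w.round(4),rect(c,b,.09))
    go([w[0],w[1],.066],101)
E
```

```text
time: 57.65
ee_pos: [0.6238, -0.438, 0.1997]
[248. 149.] 14.3 expected r 12951.5027295103 [ 0.6126 -0.4056  0.09  ] [ 612.6 -405.6   23.2   25.9  101.1]
shift units [ 1.14 -0.15  4.46] turn units 0.01 now [ 0.6237 -0.4382  0.1999] 101.1 t 57.7
[252.  71.] 15.2 expected r 12951.5027295103 [ 0.6037 -0.3382  0.09  ] [ 603.7 -338.5   22.6   24.3  101.1]
shift units [ 3.4  -0.02  4.46] turn units 0.01 now [ 0.6237 -0.4382  0.1999] 101.1 t 57.7
```

View pics/w15b.png

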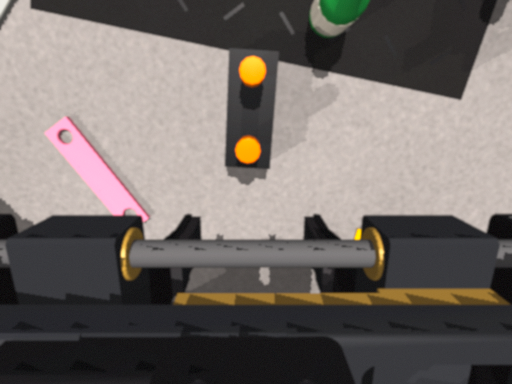

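The knobs are at (248,150) and (252,71), and both stand in the rack. I take the nearer-to-jig one, at (252,71), first.

```bash
python3 -m crank '[[[0.86,0,0],0],[[0.86,0,0],0],[[0.86,0,0],0],[[0.85,-0.02,0.3],0],[[0,0,0.8],0],[[0,0,0.8],0],[[0,0,0.8],0],[[0,0,0.8],0],[[0,0,0.6],0],[[0,0,0.36],0],[[0,0,0],0],[[0,0,0],0]]' | egrep 'ee_pos|ft'
python3 -m crank '[[[0,0,0],0],[[0,0,0],0],[[0,0,0],0],[[0,0,0],0],[[0,0,0],0],[[0,0,0],0],[[0,0,0],0]]' 0.1 30 | egrep 'ee_pos|ft|wid|grip'
python3 -m crank '[[[0,0,-0.4],0],[[0,0,-0.7],0],[[0,0,-0.8],0],[[0,0,-0.8],0],[[0,0,-0.8],0],[[0,0,-0.8],0],[[0,0,0],0],[[0,0,0],0]]' | egrep 'ee_pos|ft|wid|grip'
python3 - <<'E'
from h import *
go([.6495,-.1232,.19],101); go([.6272,-.006,.19],101)
E
```

```text
ee_pos: [0.6036, -0.3386, 0.0669]
ft_force: [0.5, -0.3, -0.1]
ee_pos: [0.6031, -0.3385, 0.066]
ft_force: [0.1, -0.2, 0.5]
width: 0.023
grip_force: 29.9
ee_pos: [0.6029, -0.3385, 0.195]
ft_force: [-0.2, 0.4, -1.9]
width: 0.0232
grip_force: 29.9
shift units [6.75 2.89 0.16] turn units 0.0 now [ 0.6029 -0.3385  0.195 ] 101.0 t 61.1
shift units [10.72  2.91  0.16] turn units 0.0 now [ 0.6029 -0.3385  0.195 ] 101.0 t 61.1
```

```bash
python3 -m crank '[[[0.84,0.36,0],0],[[0.84,0.36,0],0],[[0.84,0.36,0],0],[[0.84,0.36,0],0],[[0.84,0.36,0],0],[[0.84,0.37,0],0],[[0.84,0.37,0],0],[[0.83,0.36,0],0],[[0,0,0.6],0],[[0,0,0.6],0],[[0,0,0.5],0],[[0,0,0.3],0]]' >/dev/null
python3 -m crank '[[[0,0,0],0],[[0,0,0],0],[[0,0,0],0]]'
python3 - <<'E'
from h import *
go([.650,-.1243,.13],101)
im,c=grab('wrist','w16'); cv2.imwrite('pics/w16b.png',cv2.resize(im[100:240,180:330,::-1],None,fx=4,fy=4,interpolation=cv2.INTER_CUBIC))
s,M,y=tool()
for n,P in [('tip',[0,0,.056])]: print(proj(c,s['ee_pos']+M@np.array(P)))
print(proj(c,np.array([.650,-.1243,.069])))
E
```

```text
time: 62.95
ee_pos: [0.6504, -0.1243, 0.1356]
eef_rot: [0.636, 0.772, 0.0, 0.0]
ft_force: [-0.0, -0.1, -1.2]
width: 0.023
grip_force: 29.9
shift units [ 0.   -0.01  0.19] turn units 0.0 now [ 0.6504 -0.1243  0.1356] 101.0 t 63.0
[252.41911842 201.54200759]
[251.91781268 197.55328601]
```

View pics/w16b.png

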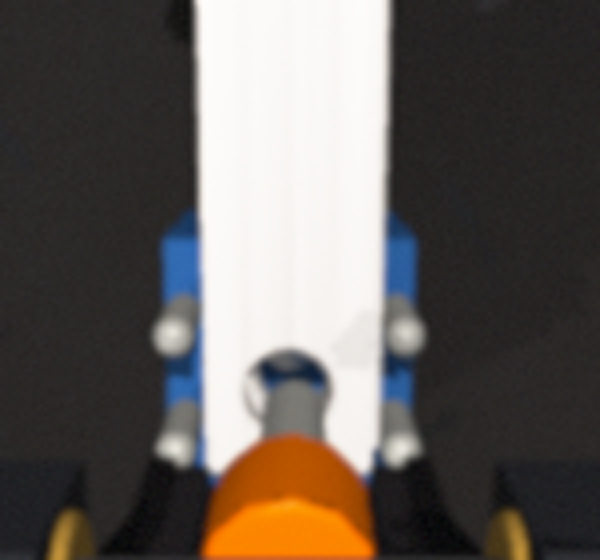

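The nose sits just over the far hole (shank at crop x 294, hole at 287). I'll nudge slightly and lower it with force checks.

```bash
for i in 1 2; do python3 -m crank '[[[0,-0.01,0.15],0],[[0,0,0.15],0],[[0,0,0],0],[[0,0,0],0]]' | egrep 'ee_pos|ft|eef'; done
for i in 1 2 3; do python3 -m crank '[[[0,0,0.1],0],[[0,0,0.1],0],[[0,0,0],0],[[0,0,0],0]]' | egrep 'ee_pos|ft|eef'; done
```

```text
ee_pos: [0.6498, -0.1243, 0.1259]
eef_rot: [0.636, 0.772, 0.0, -0.0]
ft_force: [0.0, -0.1, -1.1]
ee_pos: [0.6495, -0.1244, 0.117]
eef_rot: [0.636, 0.772, 0.0, 0.0]
ft_force: [-0.5, 0.0, -0.4]
ee_pos: [0.6495, -0.1244, 0.111]
eef_rot: [0.636, 0.772, -0.0, 0.0]
ft_force: [0.9, -1.0, -1.0]
ee_pos: [0.6495, -0.1244, 0.105]
eef_rot: [0.636, 0.772, 0.0, 0.0]
ft_force: [-0.5, -0.2, -0.9]
ee_pos: [0.6495, -0.1244, 0.099]
eef_rot: [0.636, 0.772, -0.0, 0.0]
ft_force: [-0.5, -0.8, -0.5]
```

```bash
for i in 1 2; do python3 -m crank '[[[0,0,0.1],0],[[0,0,0.1],0],[[0,0,0],0],[[0,0,0],0]]' | egrep 'ee_pos|ft|eef'; done
for i in 1 2; do python3 -m crank '[[[0,0,0.05],0],[[0,0,0],0],[[0,0,0],0]]' | egrep 'ee_pos|ft|eef'; done
```

```text
ee_pos: [0.6494, -0.1245, 0.0929]
eef_rot: [0.636, 0.772, -0.0, 0.0]
ft_force: [0.2, -1.1, -1.3]
ee_pos: [0.6494, -0.1245, 0.0868]
eef_rot: [0.636, 0.772, -0.0, -0.0]
ft_force: [-0.7, -1.4, -0.7]
ee_pos: [0.6495, -0.1244, 0.0854]
eef_rot: [0.636, 0.772, 0.0, 0.0]
ft_force: [0.1, -1.1, -1.8]
ee_pos: [0.6496, -0.1244, 0.084]
eef_rot: [0.636, 0.772, 0.0, 0.0]
ft_force: [1.0, -1.9, -1.4]
```

```bash
for i in 1 2; do python3 -m crank '[[[0,0,0.05],0],[[0,0,0],0],[[0,0,0],0]]' | egrep 'ee_pos|ft|eef'; done
python3 -m crank '[[[0,0,0],0],[[0,0,0],0],[[0,0,0],0],[[0,0,-0.3],0],[[0,0,-0.8],0],[[0,0,-0.8],0],[[0,0,-0.8],0],[[0,0,-0.8],0],[[0,0,-0.3],0],[[0,0,0],0],[[0,0,0],0]]' 0.7 | egrep 'ee_pos|ft|eef'
python3 - <<'E'
from h import *
go([.6237,-.4382,.2],101)
E
```

```text
ee_pos: [0.6499, -0.1244, 0.0837]
eef_rot: [0.636, 0.772, 0.0, 0.001]
ft_force: [-2.2, -1.6, 9.2]
ee_pos: [0.6504, -0.1244, 0.0834]
eef_rot: [0.636, 0.772, 0.0, 0.001]
ft_force: [-4.6, -1.4, 16.4]
ee_pos: [0.649, -0.1245, 0.1939]
eef_rot: [0.636, 0.772, -0.0, -0.001]
ft_force: [0.1, 0.9, -0.3]
shift units [-10.1   -2.83  -0.2 ] turn units 0.0 now [ 0.649  -0.1245  0.1939] 101.0 t 69.4
```

The first pin bottomed at TCP z 0.0837, which is home. Next is the second pin.

```bash
python3 -m crank '[[[-0.84,-0.24,0],0],[[-0.84,-0.24,0],0],[[-0.84,-0.24,0],0],[[-0.84,-0.24,0],0],[[-0.84,-0.24,0],0],[[-0.84,-0.24,0],0],[[-0.84,-0.24,0],0],[[-0.84,-0.24,0],0],[[-0.84,-0.23,0],0],[[-0.84,-0.23,0],0],[[-0.84,-0.23,0],0],[[-0.86,-0.22,0],0]]' >/dev/null
python3 -m crank '[[[0,0,0],0],[[0,0,0],0],[[0,0,0],0]]' | egrep 'ee_pos|time'
python3 - <<'E'
from h import *
im,c=grab('wrist','w17')
for b in blobs(im,'orange',60):
    (p,rr)=cv2.minEnclosingCircle(b); w=ray(c,p,.09); print(np.round(p),round(rr,1),w.round(4),rect(c,b,.09)); go([w[0],w[1],.066],101)
E
```

```text
time: 71.25
ee_pos: [0.6244, -0.4366, 0.1949]
[247. 151.] 14.5 [ 0.6128 -0.4055  0.09  ] [ 612.2 -405.6   23.7   25.5  101.1]
shift units [ 1.1  -0.18  4.3 ] turn units 0.01 now [ 0.6244 -0.4369  0.195 ] 101.1 t 71.3
```

```bash
python3 -m crank '[[[0.53,-0.09,0],0],[[0.53,-0.09,0],0],[[0,0,0.8],0],[[0,0,0.8],0],[[0,0,0.8],0],[[0,0,0.8],0],[[0,0,0.7],0],[[0,0,0.4],0],[[0,0,0],0],[[0,0,0],0]]' | egrep 'ee_pos|ft'
python3 -m crank '[[[0,0,0],0],[[0,0,0],0],[[0,0,0],0],[[0,0,0],0],[[0,0,0],0],[[0,0,0],0],[[0,0,0],0]]' 0.1 30 | egrep 'ee_pos|ft|wid|grip'
python3 -m crank '[[[0,0,-0.4],0],[[0,0,-0.8],0],[[0,0,-0.8],0],[[0,0,-0.8],0],[[0,0,-0.8],0],[[0,0,-0.8],0],[[0,0,-0.3],0],[[0,0,0],0],[[0,0,0],0]]' | egrep 'ee_pos|ft|wid|grip'
python3 - <<'E'
from h import *
go([.6270,-.0065,.2],101)
E
```

```text
ee_pos: [0.6132, -0.408, 0.067]
ft_force: [-0.5, 0.4, 0.0]
ee_pos: [0.6127, -0.4079, 0.066]
ft_force: [-0.3, 0.4, 0.7]
width: 0.0232
grip_force: 29.9
ee_pos: [0.6123, -0.4078, 0.206]
ft_force: [-0.4, -0.8, -0.9]
width: 0.0231
grip_force: 29.9
shift units [13.04  3.04  0.21] turn units 0.0 now [ 0.6123 -0.4078  0.206 ] 101.0 t 74.5
```

```bash
python3 -m crank '[[[0.81,0.19,0],0],[[0.81,0.19,0],0],[[0.81,0.19,0],0],[[0.81,0.19,0],0],[[0.81,0.19,0],0],[[0.81,0.19,0],0],[[0.81,0.19,0],0],[[0.81,0.19,0],0],[[0.81,0.19,0],0],[[0.81,0.19,0],0],[[0.81,0.19,0],0],[[0.81,0.19,0],0]]' >/dev/null
python3 -m crank '[[[0.81,0.19,0],0],[[0.81,0.19,0],0],[[0.81,0.19,0],0],[[0.81,0.19,0],0],[[0,0,0.6],0],[[0,0,0.6],0],[[0,0,0.6],0],[[0,0,0.5],0],[[0,0,0],0],[[0,0,0],0],[[0,0,0],0]]'
python3 - <<'E'
from h import *
go([.6270,-.0065,.13],101)
im,c=grab('wrist','w18'); cv2.imwrite('pics/w18b.png',cv2.resize(im[100:240,180:330,::-1],None,fx=4,fy=4,interpolation=cv2.INTER_CUBIC))
s,M,y=tool(); print(proj(c,s['ee_pos']+M@np.array([0,0,.056])),proj(c,np.array([.627,-.0065,.069])))
E
```

```text
time: 77.42
ee_pos: [0.6284, -0.0087, 0.1387]
eef_rot: [0.636, 0.772, 0.0, 0.0]
ft_force: [-1.2, 1.6, -0.8]
width: 0.023
grip_force: 29.9
shift units [ 0.08 -0.03  0.29] turn units 0.0 now [ 0.6284 -0.0087  0.1387] 101.0 t 77.4
[252.45800528 201.61182101] [251.3327141  193.76793858]
```

View pics/w18b.png

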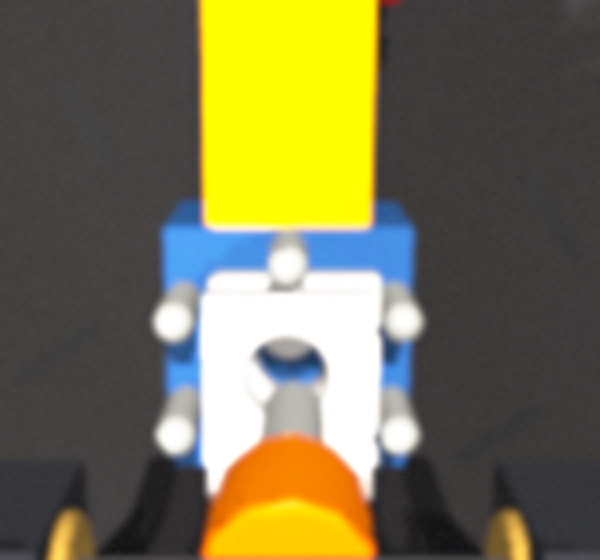

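The nose is over the hole (shank at crop (294,385), hole centre about (287,378)). I'll go forward 1.8 mm, sideways 0.9 mm and down with force checks.

```bash
for i in 1 2; do python3 -m crank '[[[0.03,-0.015,0.15],0],[[0,0,0.15],0],[[0,0,0],0],[[0,0,0],0]]' | egrep 'ee_pos|ft|eef'; done
for i in 1 2 3; do python3 -m crank '[[[0,0,0.1],0],[[0,0,0.1],0],[[0,0,0],0],[[0,0,0],0]]' | egrep 'ee_pos|ft|eef'; done
```

```text
ee_pos: [0.6273, -0.008, 0.1289]
eef_rot: [0.636, 0.772, -0.0, 0.0]
ft_force: [-0.2, -0.8, -1.0]
ee_pos: [0.6267, -0.0072, 0.12]
eef_rot: [0.636, 0.772, 0.0, 0.0]
ft_force: [0.0, 0.1, -1.4]
ee_pos: [0.6267, -0.0072, 0.114]
eef_rot: [0.636, 0.772, -0.0, 0.0]
ft_force: [0.3, 0.3, -1.4]
ee_pos: [0.6267, -0.0072, 0.108]
eef_rot: [0.636, 0.772, -0.0, 0.0]
ft_force: [0.3, 0.3, -0.0]
ee_pos: [0.6267, -0.0072, 0.1019]
eef_rot: [0.636, 0.772, -0.0, 0.0]
ft_force: [1.2, -0.7, -1.4]
```

```bash
for i in 1 2 3; do python3 -m crank '[[[0,0,0.08],0],[[0,0,0.08],0],[[0,0,0],0],[[0,0,0],0]]' | egrep 'ee_pos|ft'; done
for i in 1 2 3; do python3 -m crank '[[[0,0,0.06],0],[[0,0,0],0],[[0,0,0],0]]' | egrep 'ee_pos|ft'; done
```

```text
ee_pos: [0.6267, -0.0073, 0.0972]
ft_force: [0.4, -0.1, -0.4]
ee_pos: [0.6267, -0.0072, 0.0923]
ft_force: [0.4, -0.3, -1.1]
ee_pos: [0.6266, -0.0073, 0.0875]
ft_force: [-0.4, -0.6, -1.7]
ee_pos: [0.6267, -0.0072, 0.0857]
ft_force: [-0.3, -0.1, -1.3]
ee_pos: [0.6268, -0.0072, 0.0839]
ft_force: [1.1, 0.3, -1.1]
ee_pos: [0.6272, -0.0071, 0.0836]
ft_force: [-3.4, -0.9, 10.8]
```

```bash
python3 -m crank '[[[0,0,0],0],[[0,0,0],0],[[0,0,0],0],[[0,0,-0.3],0],[[0,0,-0.8],0],[[0,0,-0.8],0],[[0,0,-0.8],0],[[0,0,-0.8],0],[[0,-0.8,-0.5],0],[[0,-0.8,0],0],[[0,-0.8,0],0],[[0,-0.8,0],0]]' 0.7
python3 -m crank '[[[0,-0.8,0],0],[[0,-0.8,0],0],[[0,-0.8,0],0],[[0,0,0],0],[[0,0,0],0]]' >/dev/null
python3 - <<'E'
from h import *
im,c=grab('scene','s9'); cv2.imwrite('pics/s9b.png',cv2.resize(im[150:290,150:410,::-1],None,fx=3,fy=3,interpolation=cv2.INTER_CUBIC))
E
```

```text
time: 84.1
ee_pos: [0.5318, -0.0254, 0.2027]
eef_rot: [0.636, 0.772, 0.0, 0.0]
ft_force: [0.2, 1.0, -0.4]
width: 0.061
grip_force: 0.0
```

View pics/s9b.png

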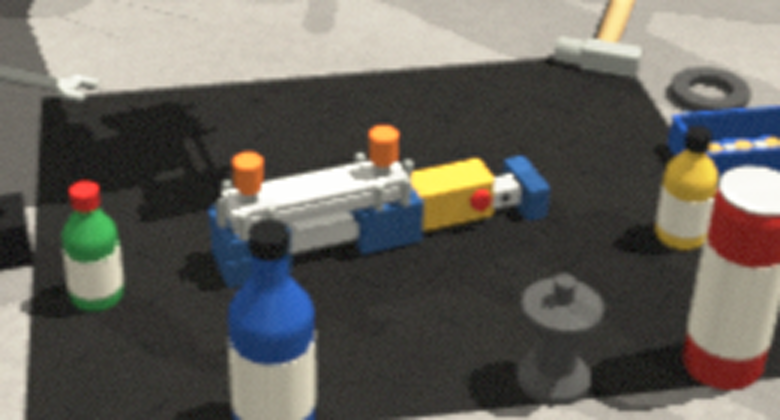

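Both pins are home at (247,173) and (383,147). The three links are stacked, the button at (480,200) is out, and both bottles are standing. I'm handing in.

```bash
python3 -c "
from bench import r
print(r.close_job())"
```

```text
the job is handed in; nothing more can be done
None
```

The job is handed in: the jig is locked in its next hole, all three links present are stacked in it, a pin is fully home at each end, and both bottles are still standing, at about 85 s of the 208 s allowed.

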